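# Recover a hinge block from the slanted chute with spring tongs

### The job

A small brass hinge block has slipped to the bottom of the slanted feed chute of the riveting jig. Take the spring tongs from their holder, reach down the chute and squeeze them shut to grip the block, bring it out and leave it in the blue parts bin, then stand the tongs back upright in their holder, tips down on its floor. Handle the block only with the tongs, and leave the glue bottle, the spectacles and the side cutters where they are.

Things in the scene. Friction and masses are not known exactly. Their poses are not given: they have to be found in the camera images.
- tongs_grip (a point): Spring tongs, 145 mm, 70 g, two steel arms joined by a bow on top. Point mid-way between their two blue grip pads, where they are held. z: up from tips to bow; y: across the arms (squeeze direction). Pads at rest: 30 mm over the outside, 16 mm wide (x), 24 mm long (z). Bow top 45 mm above, tips 100 mm below this point. At the start they stand loosely upright in the holder, y along its y.
- tongs_tip (a point): Point mid-way between the tongs' two tips, at their very ends, 100 mm below tongs_grip; same axes. The tips are dark flat jaws 16 mm long and 10 mm wide (x), at rest 21 mm apart inside; the arms are 10 mm wide and 28 mm over the outside.
- tongs_arm_left (a joint): Closing angle (rad) of the left arm, hinged 38 mm above tongs_grip: 0 open (rest), about 0.042 with the jaws on the block, 0.08 shut on nothing. Springs hold the arms open: about 4 N on each pad starts to close them, about 8 N brings them to 0.042 (3 mm less over the pads).
- tongs_arm_right (a joint): Closing angle of the right arm, always equal to the left. Held 1 mm narrower over the pads than at rest, the tongs stay in the grip with the jaws still about 17 mm apart. Of the squeeze beyond 8 N a little over a quarter reaches the jaws; 25 to 30 N on the pads holds the block well.
- chute_mouth (a point): Centre of the mouth of the jig's aluminium chute, 90 mm above the table. z: out along the chute, leaning 30 degrees from vertical (to the robot's right); y: level, along the mouth's long side; x: to the higher wall. Pocket 18 (x) by 38 (y) mm, 60 mm deep, straight, floor closed, walls 7 mm. The jig is fixed, on a 104 x 104 x 10 mm plate.
- block_center (a point): Centre of the loose brass hinge block, 12 (x) by 10 (y) by 26 (z) mm, 18 to 35 g. At the start it stands on the chute's floor, axes along the chute's, against the lower (-x) wall: its top 34 mm and centre 47 mm below the mouth along the chute, up to 4 mm either side of the middle in y.
- bin: Blue open parts bin, 60 mm (x) by 85 mm (y), 28 mm high, walls 2 mm, floor 4 mm, loose, 150 g. Origin at the centre of its underside, z up.
- holder_floor (a point): Centre of the inner floor of the grey tongs holder, 5 mm above the table. An upright open socket, 16 (x) by 38 (y) mm inside, 50 mm deep (rim 55 mm above the table), walls 4 mm, on a 70 x 80 mm dark foot, fixed. y along its long side, z up. The tongs stand in it with y along its y, either way round.
- glue: Bystander: glue bottle, white with yellow band, 35 mm across, 98 mm tall, loose. Origin at the centre of its underside.
- glasses: Bystander: black spectacles, 48 x 144 x 44 mm, loose. Origin at the centre of the underside.
- cutters: Bystander: blue-handled side cutters lying flat, 120 x 49 x 12 mm, loose. Origin at the centre of the underside.
There are look-alikes about, which are no part of the job. Of the things shaped like the part that bears tongs_grip, the bare steel one is meant.

How it is judged:
By the outcome, as a careful person would: the job done as asked, in the order asked, and still so for the second after the job is handed in, with the robot touching nothing.
It also fails if it takes over 58 s, if anything falls off the work surface, if the arm or the gripper's body presses on something with over 40 N, if the wrist force passes 120 N, or if a joint passes its speed limit or range.

### The arm

A 6-joint arm with a two-finger parallel gripper is mounted at the origin on a cart in front of the work surface, level with it; the furniture and walls round the work are solid. World frame = base frame: x ahead of the robot, y to its left, z up, the work surface at z = 0. Lengths are in m, angles in rad, forces in N, time in s.
With the tool pointing down it reaches from about 0.35 to 0.85 m from the base axis. Payload 8.1 kg.
Tool frame: the origin (TCP) lies at the very end of the fingers, on their centre line; the grasp point (between the pads) lies 19 mm behind it (env.grip_depth is the distance from the TCP to the grasp point, in m); z points along the fingers, y is the direction in which the jaws open and shut (so a half turn about z gives the same grasp; the last joint's range is limited). The gripper opens to 93 mm and grips with 3 to 60 N. Pads are 15 mm wide; open, the fingers measure 128 mm over their backs; the gripper's body (75 mm by 188 mm) begins 65 mm behind the grasp point.
Start: joints at [1.147, 0.13, 1.488, -0, 1.523, -0.085], TCP at [0.199, 0.566, 0.219] pointing down, gripper open.
Joint ranges: [-2.96, 2.96], [-0.89, 2.26], [0.02, 2.5], [-1.34, 4.48], [0, 2.73], [-2.66, 2.66]. Speed limits (rad/s): [2.39, 2.39, 2.79, 3.14, 3.14, 3.14].

### API

Orientations are given as a unit quaternion [x, y, z, w].
In Python, from plant import env gives the robot as it stands.
- The arm moves only by the tool apply_moves, never from a script. Its argument "motion" is a list of rows, each an object of numbers: "dx", "dy", "dz": the shift along the tool's x, y, z in cm; "roll": the turn about the tool's z in degrees; "hand": the opening in per cent of the stroke, from 0 (shut) to 100 (fully open). A call has 1 to 12 rows; each row is the pose to reach, as a shift and turn from the pose commanded when the call began, along the tool's axes at that moment; what a row does not reach only later rows make up. A row lasts 1/8 s, in which the tool goes at most 62.5 mm and 10.7 degrees, less where a joint would pass 70% of its speed; a pose out of reach is approached as far as the arm can. A call with a gripper value outside its range is refused whole. The fingers move at their own pace and stop on an object; "newtons" is the grip in N (left out, the last holds). Time passes only in rows, so rows that repeat a pose let the fingers close. It gives the time, the measured TCP pose, the force and the opening at its end, in the units of the state.
- env.sense(): the state, without advancing time (a new reading comes with each control period).
- env.camera(name): name is "scene" or "top" or "wrist"; returns (picture, depth): 480x640x3 uint8, red, green, blue; 480x640 float32, m along the optical axis (not along the pixel's ray), 0 where there is no reading.
- env.camera_model(name): a dict with "camera_matrix" (3x3 intrinsics, pixels), "xyz" and "orientation" of the camera in the world. Camera axes: x right, y down, z forward; pixel columns grow to the right and rows downward; lengths in m; the calibration is good to about 2 mm. A picture is of the moment at which its call begins: read the wrist's pose just before it. camera_model takes no time and is no camera call; for the wrist camera it gives the pose at the moment of the call.
- env.close_job(): hands the job in, once; it reports no verdict.
The state is a dict: "time": time; "joint_pos": joint angles; "joint_velocities": joint speeds; "joint_torque": joint torques, N m; "position": TCP position; "tcp_rot": TCP orientation; "ft_force": force on the tool from outside, world axes, zero at the start; "wrist_torque": the same for the moment, N m; "grip_width": finger opening in m.
Only numpy, scipy, OpenCV 4.12 (cv2) and the standard library are available. Lean on these libraries where they do the work, as an engineer would, in place of code of your own. Each camera call takes 0.05 s, during which the arm holds its last target.

## Working session

There is one attempt and no reset: what is moved stays moved. The work goes in short steps, Python scripts to look and compute and a tool call to move; the robot and the scene stay as the last step left them, time stands still between calls to the robot, and variables do not carry over. Pictures are saved under pics/ and viewed, and the job is handed in when it is done.

Besides the shell and the picture viewer there is one more tool, called after "Request:" in YAML: its name, and indented under it one key for each argument. apply_moves: Moves the arm, as the interface text tells. Its arguments: {"type":"object","properties":{"motion":{"type":"array","items":{"type":"object","properties":{"dx":{"type":"number"},"dy":{"type":"number"},"dz":{"type":"number"},"roll":{"type":"number"},"hand":{"type":"number"}}}},"newtons":{"type":"number"}},"required":["motion"]}

```bash
ls; mkdir -p pics; python3 - <<'E'
from plant import env
import cv2,numpy as np
s=env.sense();print({k:np.round(v,3).tolist() for k,v in s.items()})
for n in ("scene","top","wrist"):
    m=env.camera_model(n);print(n,np.round(m["camera_matrix"],1).tolist(),np.round(m["xyz"],4),np.round(m["orientation"],4))
    p,d=env.camera(n);cv2.imwrite(f"pics/{n}0.png",p[:,:,::-1]);np.save(f"pics/{n}0.npy",d)
print(env.sense()["time"])
E
```

```text
pics
{'time': 0.0, 'joint_pos': [1.147, 0.131, 1.489, 0.0, 1.523, -0.085], 'joint_velocities': [0.0, -0.001, 0.001, 0.0, 0.001, 0.0], 'joint_torque': [0.001, -55.981, -49.177, 0.077, 0.035, -0.0], 'position': [0.199, 0.565, 0.218], 'tcp_rot': [0.169, 0.986, -0.001, -0.0], 'ft_force': [1.726, -0.166, 0.406], 'wrist_torque': [-0.006, 0.018, -0.034], 'grip_width': 0.093}
scene [[501.5, 0.0, 320.4], [0.0, 501.5, 238.1], [0.0, 0.0, 1.0]] [-0.0584 -0.7045  0.5172] [ 0.7675 -0.3781  0.2159 -0.4706]
top [[497.6, 0.0, 325.0], [0.0, 497.6, 242.1], [0.0, 0.0, 1.0]] [ 0.4067 -0.2456  0.9694] [ 0.7139 -0.6967  0.0556 -0.0437]
wrist [[417.1, 0.0, 317.8], [0.0, 417.1, 241.7], [0.0, 0.0, 1.0]] [0.1227 0.5919 0.3838] [0.8075 0.5714 0.0839 0.12  ]
0.15
```

View pics/scene0.png

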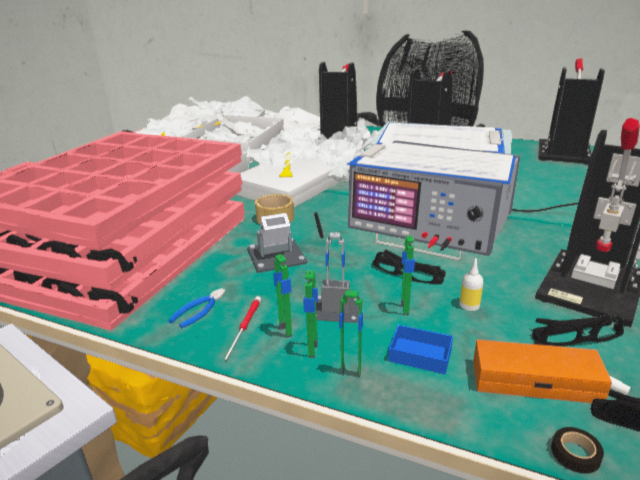

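View pics/top0.png

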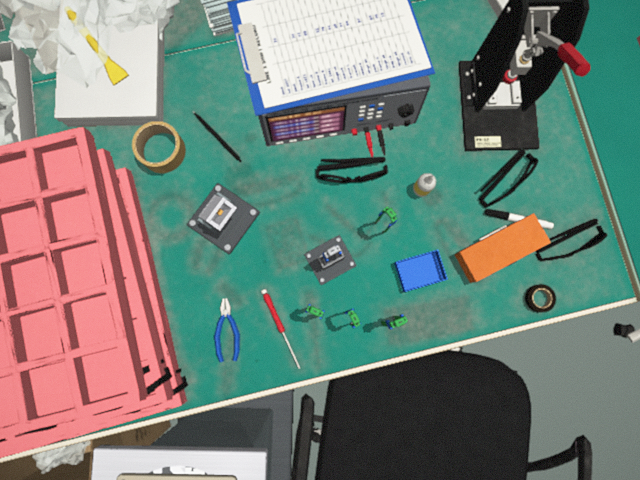

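View pics/wrist0.png

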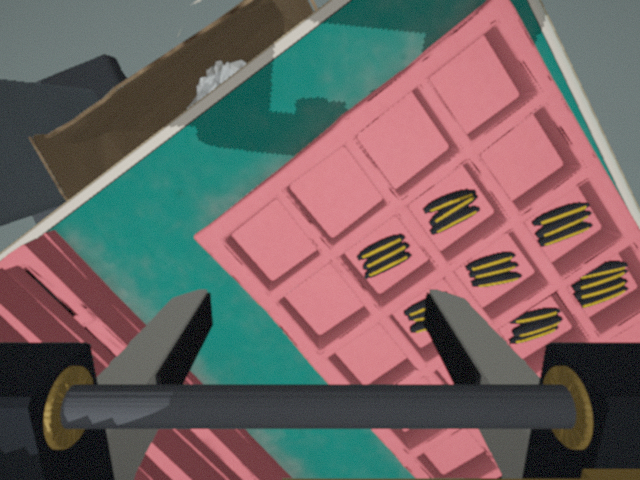

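```bash
cat > h.py <<'E'
import numpy as np,cv2
from scipy.spatial.transform import Rotation as R
def ray(m,u,v):
    K=np.array(m["camera_matrix"]);d=np.linalg.solve(K,np.array([u,v,1.]))
    return np.array(m["xyz"]),R.from_quat(m["orientation"]).as_matrix()@d
def onplane(m,u,v,z):
    o,d=ray(m,u,v);return o+d*(z-o[2])/d[2]
def atdepth(m,u,v,D):
    o,d=ray(m,u,v);return o+d*D
def proj(m,P):
    K=np.array(m["camera_matrix"]);c=(np.atleast_2d(P)-np.array(m["xyz"]))@R.from_quat(m["orientation"]).as_matrix();q=c@K.T
    return q[:,:2]/q[:,2:]
def tri(m1,p1,m2,p2):
    o1,d1=ray(m1,*p1);o2,d2=ray(m2,*p2);A=np.c_[d1,-d2];t=np.linalg.lstsq(A,o2-o1,rcond=None)[0]
    a=o1+t[0]*d1;b=o2+t[1]*d2;return (a+b)/2,np.linalg.norm(a-b)
E
python3 - <<'E'
from plant import env
from h import *
m=env.camera_model("top")
for n,u,v,z in [("chute",220,212,.09),("holder",330,257,.055),("bin",418,272,.028),("glue",427,181,.09),("glasses",350,170,.02),("cutters",228,330,.01),("green1",390,215,.14),("g2",312,312,.1),("g3",345,318,.1),("g4",398,321,.1),("psu",270,140,.1),("tray",120,180,.1),("tray2",180,400,.05)]:
    print(n,np.round(onplane(m,u,v,z),3))
t=cv2.imread("pics/top0.png");s=cv2.imread("pics/scene0.png")
a=cv2.resize(t[175:260,180:265],(600,600),interpolation=2)
cv2.imwrite("pics/tc.png",a)
cv2.imwrite("pics/th.png",cv2.resize(t[225:290,295:365],(600,557),interpolation=2))
cv2.imwrite("pics/sc.png",cv2.resize(s[195:345,230:380],(600,600),interpolation=2))
E
```

```text
chute [ 0.581 -0.069  0.09 ]
holder [ 0.509 -0.269  0.055]
bin [ 0.487 -0.438  0.028]
glue [ 0.649 -0.442  0.09 ]
glasses [ 0.686 -0.306  0.02 ]
cutters [ 0.37 -0.08  0.01]
green1 [ 0.574 -0.368  0.14 ]
g2 [ 0.407 -0.239  0.1  ]
g3 [ 0.398 -0.296  0.1  ]
g4 [ 0.395 -0.388  0.1  ]
psu [ 0.714 -0.155  0.1  ]
tray [0.632 0.109 0.1  ]
tray2 [ 0.247 -0.008  0.05 ]
```

View pics/tc.png

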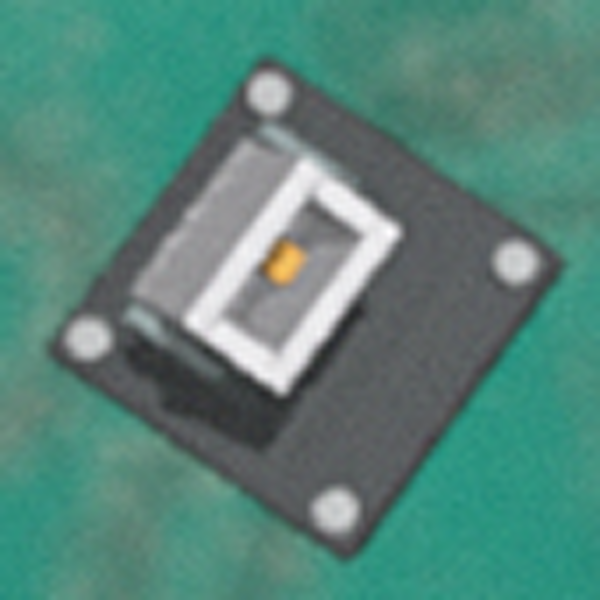

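View pics/th.png

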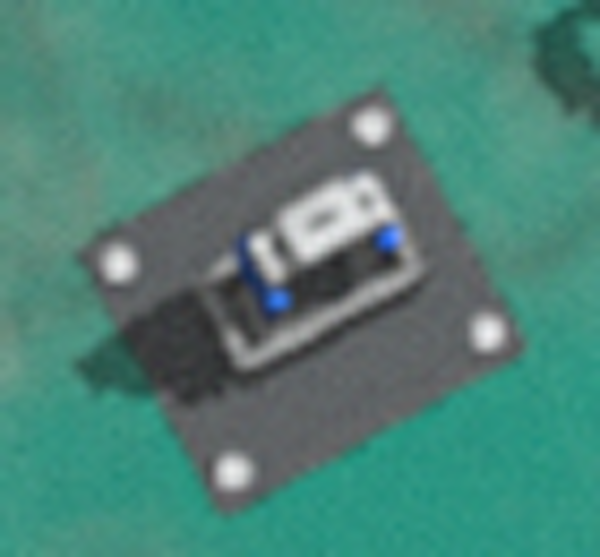

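View pics/sc.png

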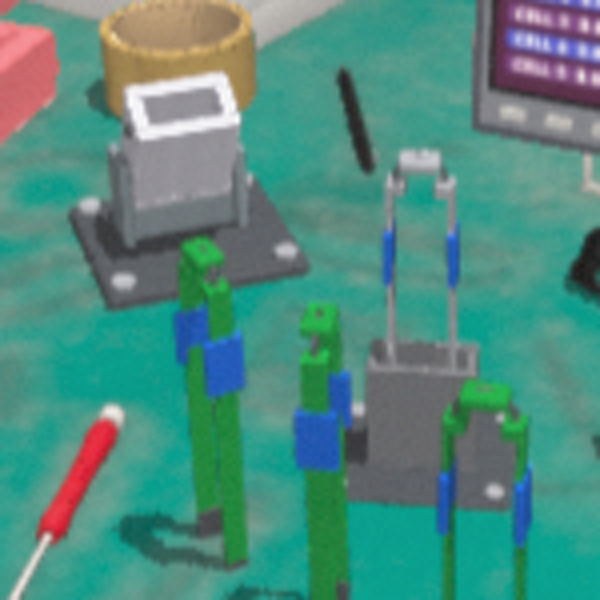

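```bash
cat > m1.py <<'E'
from plant import env
from h import *
m=env.camera_model("top")
t=cv2.imread("pics/top0.png")
hsv=cv2.cvtColor(t,cv2.COLOR_BGR2HSV)
# plates: dark low-sat
for n,(x0,y0,x1,y1),z in [("chute",(180,175,265,260),.010),("holder",(295,225,365,290),.005)]:
    c=hsv[y0:y1,x0:x1]; mk=((c[:,:,1]<90)).astype(np.uint8)
    k,l,st,ce=cv2.connectedComponentsWithStats(mk); i=1+np.argmax(st[1:,4])
    cn=max(cv2.findContours((l==i).astype(np.uint8),0,1)[0],key=cv2.contourArea)
    r=cv2.minAreaRect(cn); P=np.array([onplane(m,u+x0,v+y0,z) for u,v in cv2.boxPoints(r)])
    print(n,r,np.round(P,4).tolist(),"ctr",np.round(P.mean(0),4))
    for e in (P[1]-P[0],P[2]-P[1]): print(np.linalg.norm(e).round(4),np.degrees(np.arctan2(e[1],e[0])).round(1))
# bin
mk=cv2.inRange(hsv[230:310,370:470],(105,140,60),(125,255,255))
cn=max(cv2.findContours(mk,0,1)[0],key=cv2.contourArea);r=cv2.minAreaRect(cn)
P=np.array([onplane(m,u+370,v+230,.028) for u,v in cv2.boxPoints(r)]);print("bin",r,np.round(P,4).tolist(),P.mean(0).round(4))
for e in (P[1]-P[0],P[2]-P[1]): print(np.linalg.norm(e).round(4),np.degrees(np.arctan2(e[1],e[0])).round(1))
for w in ("wrist",):
    mm=env.camera_model(w);print(R.from_quat(mm["orientation"]).as_matrix().round(3), np.array(mm["xyz"])-env.sense()["position"]); print(R.from_quat(env.sense()["tcp_rot"]).as_matrix().round(3))
E
python3 m1.py
```

```text
chute ((30.745441436767578, 43.56129455566406), (73.97187805175781, 67.93092346191406), 33.31062698364258) [[0.5649, 0.059, 0.01], [0.6806, -0.0066, 0.01], [0.6021, -0.1319, 0.01], [0.4888, -0.0649, 0.01]] ctr [ 0.5841 -0.0361  0.01  ]
0.133 -29.5
0.148 -122.1
holder ((29.11840057373047, 32.45119857788086), (44.68914794921875, 49.667179107666016), 61.26020431518555) [[0.5266, -0.1955, 0.005], [0.5761, -0.2795, 0.005], [0.4998, -0.3229, 0.005], [0.4514, -0.2394, 0.005]] ctr [ 0.5135 -0.2593  0.005 ]
0.0975 -59.5
0.0878 -150.4
bin ((50.81669235229492, 40.42418670654297), (31.257720947265625, 46.06563949584961), 73.81079864501953) [[0.5056, -0.3929, 0.028], [0.5325, -0.4777, 0.028], [0.4754, -0.4939, 0.028], [0.449, -0.4096, 0.028]] [ 0.4906 -0.4435  0.028 ]
0.089 -72.5
0.0593 -164.2
[[ 0.333  0.903  0.273]
 [ 0.943 -0.318 -0.098]
 [-0.001  0.29  -0.957]] [-0.07652896  0.0264164   0.16604677]
[[-0.943  0.332 -0.001]
 [ 0.332  0.943 -0.001]
 [ 0.    -0.001 -1.   ]]
```

```bash
python3 - <<'E'
from plant import env
from h import *
m=env.camera_model("scene");d=np.load("pics/scene0.npy")
mt=env.camera_model("top");dt=np.load("pics/top0.npy")
for u,v in [(150,140),(235,145),(20,210),(440,160),(510,160),(280,225),(334,238)]: print("s",u,v,atdepth(m,u,v,d[v,u]).round(3))
for u,v in [(85,140),(20,300),(60,390),(300,80),(390,215),(312,312),(345,318),(398,321),(332,252)]: print("t",u,v,atdepth(mt,u,v,dt[v,u]).round(3))
# world points of top depth: max z in region along path
vv,uu=np.mgrid[0:480:4,0:640:4]
P=np.array([atdepth(mt,u,v,dt[v,u]) for u,v in zip(uu.ravel(),vv.ravel())])
ok=(P[:,0]>.3)&(P[:,0]<.75)&(P[:,1]>-.6)&(P[:,1]<.35)
b=P[ok]
for y0 in np.arange(-.6,.35,.1):
    q=b[(b[:,1]>=y0)&(b[:,1]<y0+.1)]
    if len(q): print(y0.round(1),q[:,2].max().round(3),q[np.argmax(q[:,2])].round(3))
E
```

```text
s 150 140 [0.619 0.378 0.169]
s 235 145 [0.688 0.146 0.179]
s 20 210 [0.226 0.179 0.179]
s 440 160 [ 0.876 -0.271  0.171]
s 510 160 [ 0.977 -0.382  0.164]
s 280 225 [ 0.58  -0.083  0.084]
s 334 238 [ 0.506 -0.273  0.145]
t 85 140 [0.678 0.14  0.178]
t 20 300 [0.416 0.233 0.15 ]
t 60 390 [0.276 0.156 0.149]
t 300 80 [ 0.794 -0.209  0.177]
t 390 215 [ 0.573 -0.367  0.145]
t 312 312 [ 0.407 -0.239  0.146]
t 345 318 [ 0.397 -0.302  0.   ]
t 398 321 [ 0.396 -0.381  0.145]
t 332 252 [ 0.507 -0.27   0.148]
-0.6 0.047 [ 0.473 -0.543  0.047]
-0.5 0.096 [ 0.657 -0.45   0.096]
-0.4 0.145 [ 0.578 -0.37   0.145]
-0.3 0.969 [ 0.407 -0.246  0.969]
-0.2 0.179 [ 0.742 -0.184  0.179]
-0.1 0.099 [ 0.601 -0.07   0.099]
-0.0 0.182 [0.364 0.056 0.182]
0.1 0.184 [0.417 0.158 0.184]
0.2 0.182 [0.446 0.249 0.182]
0.3 0.062 [0.714 0.317 0.062]
```

Request:
apply_moves:
  motion:
    - {"dx":-5,"dy":-3,"dz":-6,"roll":10}
    - {"dx":-57,"dy":-68,"dz":-6,"roll":131}
    - {"dx":-57,"dy":-68,"dz":-6,"roll":131}
    - {"dx":-57,"dy":-68,"dz":-6,"roll":131}
    - {"dx":-57,"dy":-68,"dz":-6,"roll":131}
    - {"dx":-57,"dy":-68,"dz":-6,"roll":131}
    - {"dx":-57,"dy":-68,"dz":-6,"roll":131}
    - {"dx":-57,"dy":-68,"dz":-6,"roll":131}
    - {"dx":-57,"dy":-68,"dz":-6,"roll":131}
    - {"dx":-57,"dy":-68,"dz":-6,"roll":131}
    - {"dx":-57,"dy":-68,"dz":-6,"roll":131}
    - {"dx":-57,"dy":-68,"dz":-6,"roll":131}

```text
$.motion[0]: bad value
```

Request:
apply_moves:
  motion:
    - {"dx":-4,"dy":-3,"dz":-3,"roll":10,"hand":100}
    - {"dx":-57,"dy":-68,"dz":-6,"roll":131,"hand":100}
    - {"dx":-57,"dy":-68,"dz":-6,"roll":131,"hand":100}
    - {"dx":-57,"dy":-68,"dz":-6,"roll":131,"hand":100}
    - {"dx":-57,"dy":-68,"dz":-6,"roll":131,"hand":100}
    - {"dx":-57,"dy":-68,"dz":-6,"roll":131,"hand":100}
    - {"dx":-57,"dy":-68,"dz":-6,"roll":131,"hand":100}
    - {"dx":-57,"dy":-68,"dz":-6,"roll":131,"hand":100}
    - {"dx":-57,"dy":-68,"dz":-6,"roll":131,"hand":100}
    - {"dx":-57,"dy":-68,"dz":-6,"roll":131,"hand":100}
    - {"dx":-57,"dy":-68,"dz":-6,"roll":131,"hand":100}

```text
time: 1.52
position: [0.4388, -0.0656, 0.2711]
tcp_rot: [0.931, 0.365, 0.0, 0.0]
ft_force: [1.1, 0.9, -0.3]
grip_width: 0.0929
```

```bash
python3 - <<'E'
from plant import env
from h import *
p,d=env.camera("wrist");cv2.imwrite("pics/w1.png",p[:,:,::-1])
s=env.sense();T=R.from_quat(s["tcp_rot"]).as_matrix();print(s["position"],s["time"],(T.T@(np.array([.511,-.267,.28])-s["position"])).round(4))
E
```

```text
[ 0.43996569 -0.07212596  0.27074885] 1.575 [-0.0776  0.1924 -0.0084]
```

View pics/w1.png

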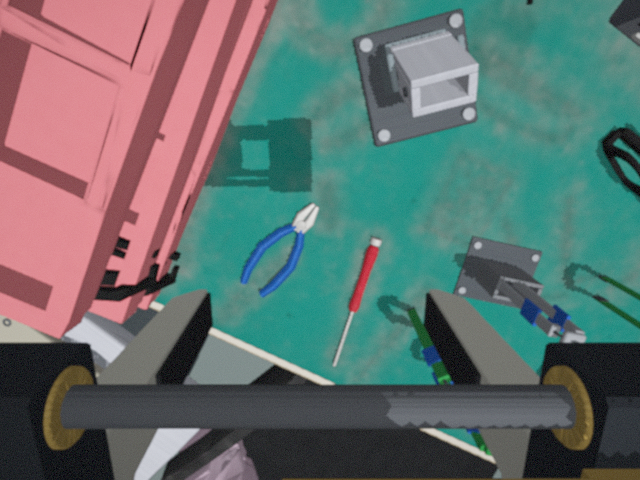

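Request:
apply_moves:
  motion:
    - {"dx":-8,"dy":19,"dz":-1,"roll":13,"hand":100}
    - {"dx":-8,"dy":19,"dz":-1,"roll":13,"hand":100}
    - {"dx":-8,"dy":19,"dz":-1,"roll":13,"hand":100}
    - {"dx":-8,"dy":19,"dz":-1,"roll":13,"hand":100}
    - {"dx":-8,"dy":19,"dz":-1,"roll":13,"hand":100}

```text
time: 2.2
position: [0.5099, -0.2578, 0.28]
tcp_rot: [0.966, 0.259, -0.001, -0.001]
ft_force: [-0.8, 0.1, -0.4]
grip_width: 0.0932
```

```bash
python3 - <<'E'
from plant import env
from h import *
p,d=env.camera("wrist");cv2.imwrite("pics/w2.png",p[:,:,::-1])
s=env.sense();T=R.from_quat(s["tcp_rot"]).as_matrix();print(s["position"],s["tcp_rot"],s["time"])
E
```

```text
[ 0.50984432 -0.25670269  0.28028408] [ 9.65669459e-01  2.59772799e-01 -4.32691091e-04 -6.33336377e-04] 2.25
```

View pics/w2.png

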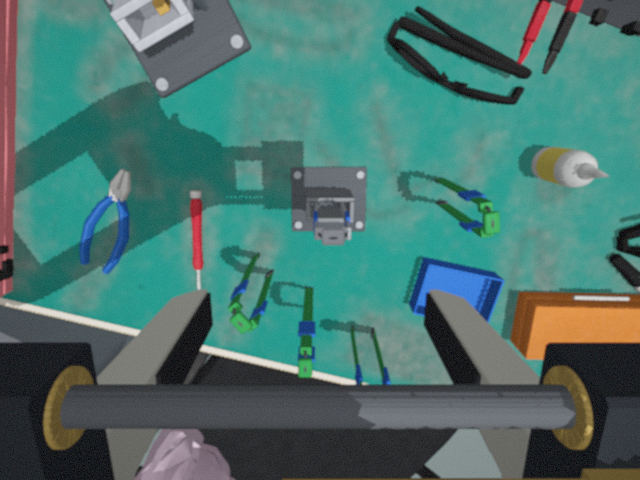

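```bash
python3 - <<'E'
from h import *
w=cv2.imread("pics/w2.png")
a=cv2.resize(w[155:255,280:380],(600,600),interpolation=2)
b=cv2.resize(w[0:100,95:255],(800,500),interpolation=2)
cv2.imwrite("pics/w2a.png",a);cv2.imwrite("pics/w2b.png",b)
E
```

```text
(no output)
```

View pics/w2a.png

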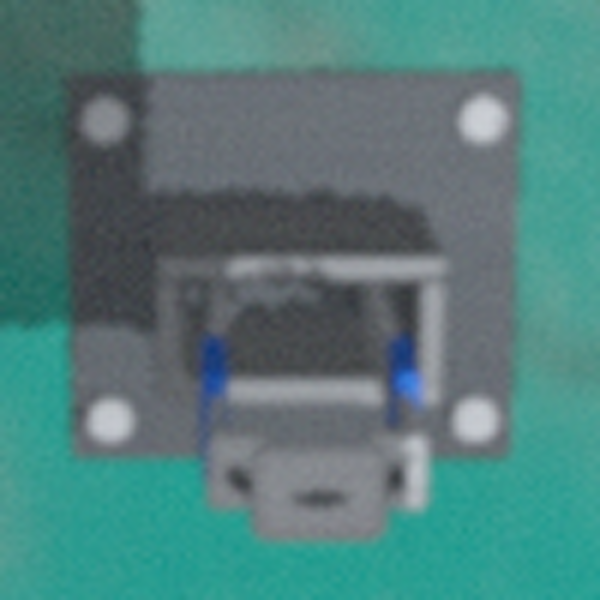

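View pics/w2b.png

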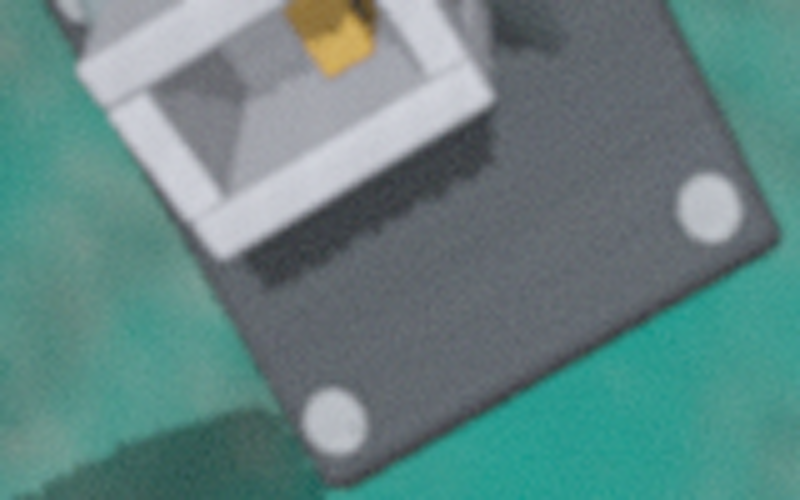

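```bash
cat > tl.py <<'E'
from plant import env
from h import *
E
python3 - <<'E'
from plant import env
from h import *
m=env.camera_model("wrist");s=env.sense();T=R.from_quat(s["tcp_rot"]).as_matrix()
f=lambda u,v,z:onplane(m,280+u/6,155+v/6,z)
B=np.array([f(105,120,.007),f(483,118,.007),f(110,420,.007),f(475,420,.007)])
print(B.round(4),B.mean(0).round(4))
for i,j in ((0,1),(2,3),(0,2),(1,3)):
    e=B[j]-B[i];print(np.linalg.norm(e).round(4),np.degrees(np.arctan2(e[1],e[0])).round(2))
bow=np.array([f(210,490,.143),f(428,490,.143)]);print("bow",bow.round(4),bow.mean(0).round(4),f(320,490,.15))
pad=np.array([f(203,345,.117),f(415,345,.117)]);print("pad",pad.round(4),pad.mean(0).round(4),np.linalg.norm(pad[1]-pad[0]))
rim=np.array([f(160,268,.055),f(445,268,.055)]);print("rim back",rim.round(4),rim.mean(0).round(4),np.linalg.norm(rim[1]-rim[0]))
print("toolx,y",T[:,0],T[:,1], "ang tool y",np.degrees(np.arctan2(T[1,1],T[0,1])))
tx=T[:,0]
print("rim ctr",(rim.mean(0)-tx*.012))
E
```

```text
[[ 0.517  -0.2281  0.007 ]
 [ 0.5504 -0.2851  0.007 ]
 [ 0.4702 -0.2554  0.007 ]
 [ 0.5033 -0.3126  0.007 ]] [ 0.5102 -0.2703  0.007 ]
0.0661 -59.62
0.0661 -59.92
0.0542 -149.78
0.0545 -149.76
bow [[ 0.5023 -0.2589  0.143 ]
 [ 0.5161 -0.2827  0.143 ]] [ 0.5092 -0.2708  0.143 ] [ 0.51089837 -0.26962581  0.15      ]
pad [[ 0.5129 -0.2515  0.117 ]
 [ 0.5272 -0.2762  0.117 ]] [ 0.52   -0.2638  0.117 ] 0.028536754094360593
rim back [[ 0.5078 -0.2459  0.055 ]
 [ 0.5304 -0.285   0.055 ]] [ 0.5191 -0.2654  0.055 ] 0.04517535810200752
toolx,y [ 8.65035811e-01  5.01709865e-01 -5.06626017e-04] [ 0.50170877 -0.86503538 -0.00144799] ang tool y -59.88684937303597
rim ctr [ 0.50869545 -0.27142497  0.05500608]
```

Request:
apply_moves:
  motion:
    - {"dx":-0.65,"dy":1.2,"dz":4,"roll":0,"hand":65}
    - {"dx":-0.65,"dy":1.2,"dz":9,"roll":0,"hand":65}
    - {"dx":-0.65,"dy":1.2,"dz":12,"roll":0,"hand":65}
    - {"dx":-0.65,"dy":1.2,"dz":12,"roll":0,"hand":65}
    - {"dx":-0.65,"dy":1.2,"dz":12,"roll":0,"hand":65}

```text
time: 2.88
position: [0.5113, -0.27, 0.163]
tcp_rot: [0.965, 0.261, 0.001, 0.001]
ft_force: [-1.1, -0.1, 0.7]
grip_width: 0.0601
```

```bash
python3 - <<'E'
from plant import env
from h import *
p,d=env.camera("wrist");cv2.imwrite("pics/w3.png",p[:,:,::-1])
s=env.sense();T=R.from_quat(s["tcp_rot"]).as_matrix();print(s["position"],s["tcp_rot"],s["time"])
print((T.T@(np.array([.5102,-.2703,.086])-s["position"])).round(4))
E
```

```text
[ 0.51171569 -0.27047479  0.16353304] [0.96546402 0.26053062 0.00118351 0.00127777] 2.925
[-0.0013 -0.0012  0.0775]
```

View pics/w3.png

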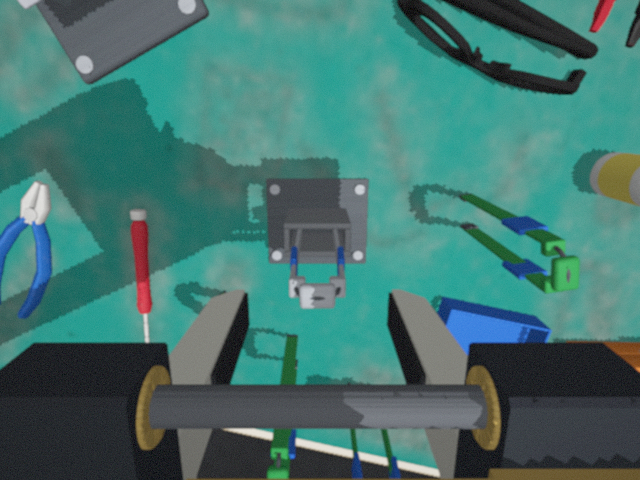

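Request:
apply_moves:
  motion:
    - {"dx":-0.1,"dy":-0.1,"dz":3,"roll":0,"hand":65}
    - {"dx":-0.1,"dy":-0.1,"dz":6,"roll":0,"hand":65}
    - {"dx":-0.1,"dy":-0.1,"dz":7.7,"roll":0,"hand":65}
    - {"dx":-0.1,"dy":-0.1,"dz":7.7,"roll":0,"hand":65}
    - {"dx":-0.1,"dy":-0.1,"dz":7.7,"roll":0,"hand":65}

```text
time: 3.55
position: [0.5102, -0.2706, 0.0857]
tcp_rot: [0.966, 0.26, 0.001, 0.001]
ft_force: [0.0, 0.2, -0.4]
grip_width: 0.0603
```

```bash
python3 - <<'E'
from plant import env
from h import *
p,d=env.camera("wrist");cv2.imwrite("pics/w4.png",p[:,:,::-1])
s=env.sense();T=R.from_quat(s["tcp_rot"]).as_matrix();print(s["position"],s["tcp_rot"],s["time"],s["ft_force"])
print((T.T@(np.array([.5102,-.2703,.086])-s["position"])).round(4))
E
```

```text
[ 0.51029624 -0.27070227  0.0858581 ] [9.65562508e-01 2.60167502e-01 9.28292626e-04 1.02615504e-03] 3.6 [-0.23825449  1.08453229 -1.18618954]
[ 0.0001 -0.0004 -0.0001]
```

View pics/w4.png

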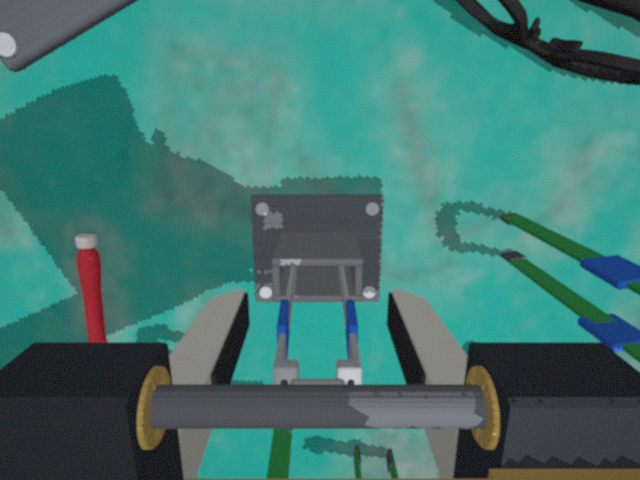

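Request:
apply_moves:
  motion:
    - {"dx":0,"dy":0,"dz":0,"roll":0,"hand":31}
    - {"dx":0,"dy":0,"dz":0,"roll":0,"hand":31}
    - {"dx":0,"dy":0,"dz":0,"roll":0,"hand":31}
    - {"dx":0,"dy":0,"dz":0,"roll":0,"hand":31}
    - {"dx":0,"dy":0,"dz":0,"roll":0,"hand":31}
  newtons: 12

```text
time: 4.22
position: [0.5091, -0.2698, 0.084]
tcp_rot: [0.966, 0.26, -0.0, -0.0]
ft_force: [-1.1, 0.5, 1.9]
grip_width: 0.029
```

Request:
apply_moves:
  motion:
    - {"dx":0,"dy":0,"dz":-1,"roll":0,"hand":31}
    - {"dx":0,"dy":0,"dz":-2.4,"roll":0,"hand":31}
    - {"dx":0,"dy":0,"dz":-3.8,"roll":0,"hand":31}
    - {"dx":0,"dy":0,"dz":-3.8,"roll":0,"hand":31}
    - {"dx":0,"dy":0,"dz":-3.8,"roll":0,"hand":31}

```text
time: 4.85
position: [0.5092, -0.27, 0.122]
tcp_rot: [0.966, 0.26, 0.0, 0.0]
ft_force: [-0.2, 0.4, -1.8]
grip_width: 0.029
```

```bash
cat > look.py <<'E'
import sys
from plant import env
from h import *
n=sys.argv[1];out=[]
for c in sys.argv[2:]:
    p,d=env.camera(c);im=p[:,:,::-1]
    if c=="scene": im=cv2.resize(im[150:350,210:450],(600,500),interpolation=2)
    if c=="top": im=cv2.resize(im[170:330,170:430],(780,480),interpolation=2)
    cv2.imwrite(f"pics/{n}_{c}.png",im)
s=env.sense();print(s["position"].round(4) if hasattr(s["position"],'round') else s["position"],np.round(s["tcp_rot"],4),s["time"],np.round(s["ft_force"],1),s["grip_width"])
E
python3 look.py a5 wrist scene
```

```text
[ 0.5088 -0.2698  0.1213] [ 9.656e-01  2.602e-01 -4.000e-04 -4.000e-04] 4.95 [-0.4  0.2 -0.2] 0.029127007794204164
```

View pics/a5_wrist.png

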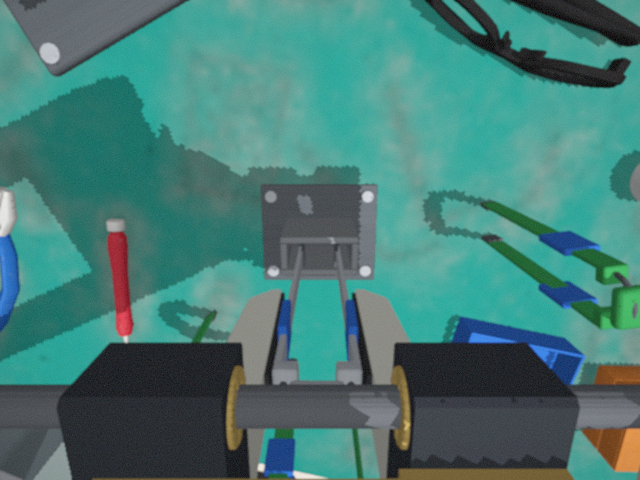

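View pics/a5_scene.png

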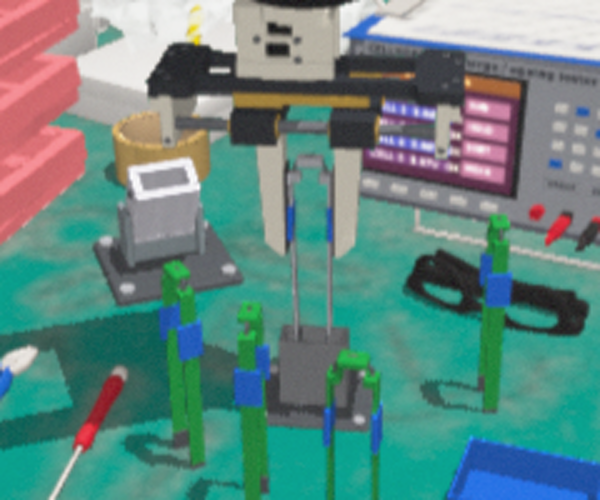

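Request:
apply_moves:
  motion:
    - {"dx":-0.3,"dy":0,"dz":-0.3,"roll":0,"hand":31}
    - {"dx":-1.1,"dy":0,"dz":-0.3,"roll":0,"hand":31}
    - {"dx":-1.8,"dy":0,"dz":-0.3,"roll":0,"hand":31}
    - {"dx":-2.6,"dy":0,"dz":-0.1,"roll":0,"hand":31}
    - {"dx":-3.3,"dy":0,"dz":0.1,"roll":0,"hand":31}
    - {"dx":-4.1,"dy":0,"dz":0.3,"roll":0,"hand":31}
    - {"dx":-4.9,"dy":0,"dz":0.7,"roll":0,"hand":31}
    - {"dx":-4.9,"dy":0,"dz":0.7,"roll":0,"hand":31}
    - {"dx":-4.9,"dy":0,"dz":0.7,"roll":0,"hand":31}

```text
time: 6.08
position: [0.4668, -0.2946, 0.115]
tcp_rot: [0.966, 0.26, 0.0, -0.0]
ft_force: [-0.3, 1.0, 0.2]
grip_width: 0.0291
```

```bash
python3 look.py a6 wrist scene
```

```text
[ 0.4671 -0.2946  0.1151] [9.655e-01 2.603e-01 1.000e-04 1.000e-04] 6.175 [ 0.4  0.7 -1.3] 0.029274259945803318
```

View pics/a6_wrist.png

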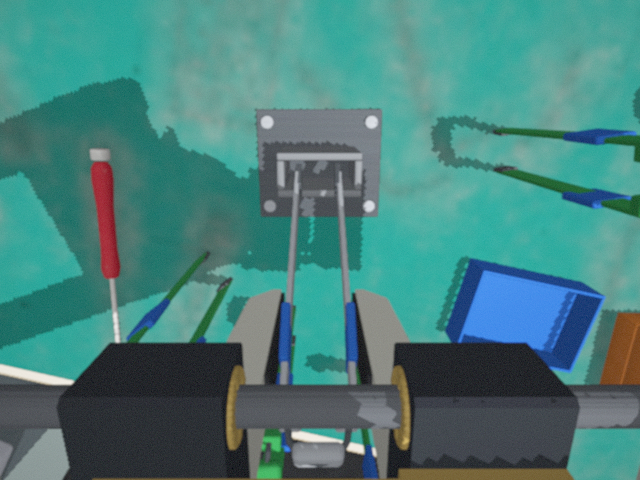

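View pics/a6_scene.png

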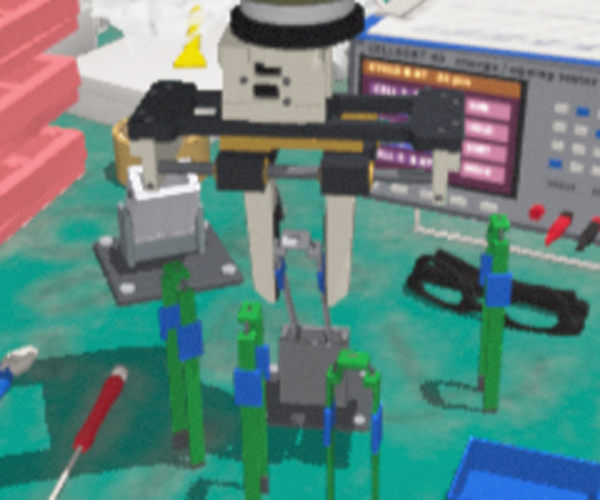

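Request:
apply_moves:
  motion:
    - {"dx":-0.7,"dy":0,"dz":-1.2,"roll":0,"hand":31}
    - {"dx":-1.7,"dy":0,"dz":-2.9,"roll":0,"hand":31}
    - {"dx":-1.7,"dy":0,"dz":-5,"roll":0,"hand":31}
    - {"dx":-1.7,"dy":0,"dz":-10,"roll":0,"hand":31}
    - {"dx":-1.7,"dy":0,"dz":-12,"roll":0,"hand":31}

```text
time: 6.8
position: [0.4531, -0.3047, 0.24]
tcp_rot: [0.966, 0.26, 0.002, 0.003]
ft_force: [1.3, -0.2, -0.5]
grip_width: 0.0289
```

```bash
python3 - <<'E'
from plant import env
from h import *
m=env.camera_model("top");k=600/85
f=lambda u,v,z:onplane(m,180+u/k,175+v/k,z)
B=np.array([f(270,92,.012),f(515,262,.012),f(335,510,.012),f(88,338,.012)])
print(B.round(4),B.mean(0).round(4))
for i in range(4):
    e=B[(i+1)%4]-B[i];print(np.linalg.norm(e).round(4),np.degrees(np.arctan2(e[1],e[0])).round(2))
# rim: left/high corners z ~ .098, low corners z~.082
Q=np.array([f(305,155,.098),f(403,235,.082),f(283,395,.082),f(183,322,.098)])
print(Q.round(4),Q.mean(0).round(4))
for i in range(4):
    e=Q[(i+1)%4]-Q[i];print(np.linalg.norm(e).round(4),np.degrees(np.arctan2(e[1],e[0])).round(2))
s=env.sense();print(s["position"],s["tcp_rot"])
E
```

```text
[[ 0.6444 -0.0479  0.012 ]
 [ 0.598  -0.118   0.012 ]
 [ 0.5276 -0.0718  0.012 ]
 [ 0.5736 -0.0016  0.012 ]] [ 0.5859 -0.0598  0.012 ]
0.0841 -123.47
0.0842 146.77
0.0839 56.76
0.0846 -33.14
[[ 0.607  -0.0753  0.098 ]
 [ 0.5903 -0.0983  0.082 ]
 [ 0.5479 -0.0698  0.082 ]
 [ 0.5633 -0.047   0.098 ]] [ 0.5771 -0.0726  0.09  ]
0.0326 -125.84
0.0511 146.08
0.0318 56.06
0.052 -32.93
[ 0.45305432 -0.30465915  0.24002587] [0.96561155 0.2599683  0.00186939 0.00270467]
```

Request:
apply_moves:
  motion:
    - {"dx":14.8,"dy":-10,"dz":0,"roll":-27,"hand":31}
    - {"dx":14.8,"dy":-10,"dz":0,"roll":-27,"hand":31}
    - {"dx":14.8,"dy":-10,"dz":0,"roll":-27,"hand":31}
    - {"dx":14.8,"dy":-10,"dz":2.2,"roll":-27,"hand":31}
    - {"dx":14.8,"dy":-10,"dz":2.2,"roll":-27,"hand":31}
    - {"dx":14.8,"dy":-10,"dz":2.2,"roll":-27,"hand":31}

```text
time: 7.55
position: [0.5296, -0.143, 0.2136]
tcp_rot: [0.878, 0.478, 0.0, 0.0]
ft_force: [1.7, 0.1, -0.4]
grip_width: 0.029
```

```bash
python3 look.py a7 wrist scene
```

```text
[ 0.53   -0.1433  0.214 ] [8.785e-01 4.778e-01 4.000e-04 6.000e-04] 7.65 [ 0.3  0.4 -0.6] 0.028960648761682677
```

View pics/a7_wrist.png

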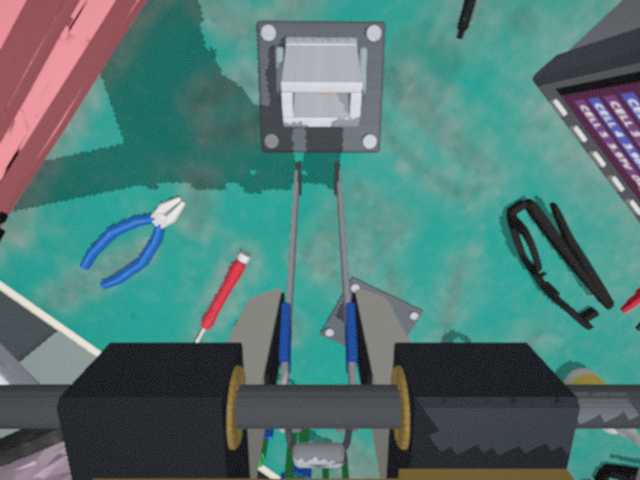

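View pics/a7_scene.png

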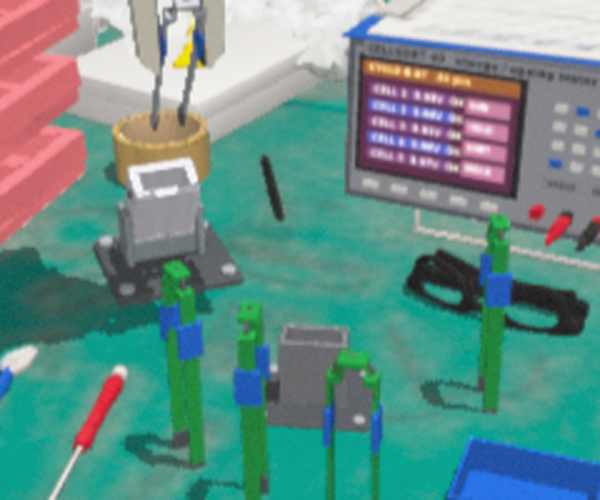

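```bash
python3 - <<'E'
from plant import env
from h import *
w=cv2.imread("pics/a7_wrist.png")
cv2.imwrite("pics/a7z.png",cv2.resize(w[15:205,240:400],(505,600),interpolation=2))
cv2.imwrite("pics/a7y.png",cv2.resize(w[25:135,260:380],(654,600),interpolation=2))
E
```

```text
(no output)
```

View pics/a7y.png

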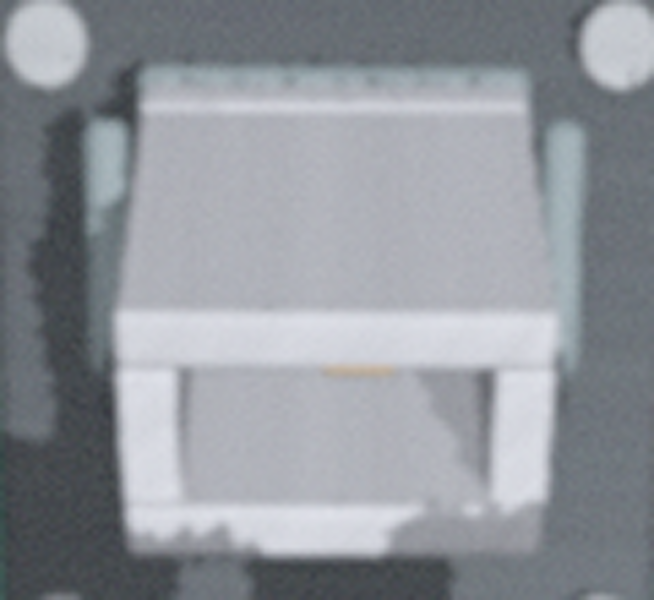

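View pics/a7z.png

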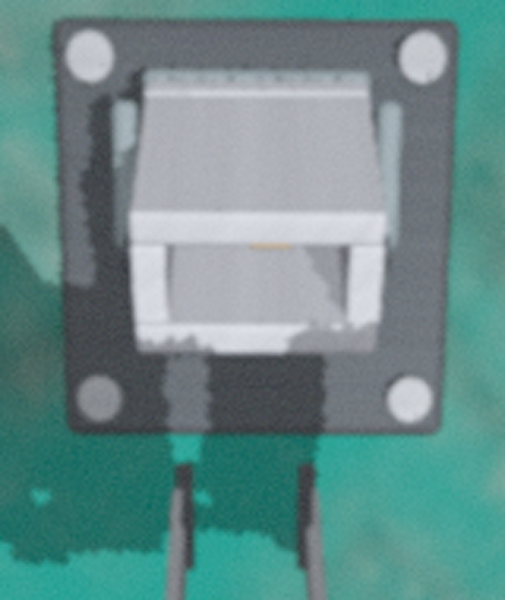

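```bash
python3 - <<'E'
from plant import env
from h import *
m=env.camera_model("wrist");s=env.sense();T=R.from_quat(s["tcp_rot"]).as_matrix();p0=np.array(s["position"])
k=5.45
f=lambda u,v,z:onplane(m,260+u/k,25+v/k,z)
loc=lambda P:(np.atleast_2d(P)-p0)@T
Q=np.array([f(115,312,.098),f(557,312,.098),f(543,552,.082),f(128,552,.082)])
print("rim",loc(Q).round(4).tolist(),Q.mean(0).round(4),loc(Q.mean(0)).round(4))
I=np.array([f(188,367,.0945),f(492,367,.0945),f(485,500,.0855),f(188,500,.0855)])
print("inner",I.mean(0).round(4),loc(I).round(4).tolist())
for i in range(4):
    e=Q[(i+1)%4]-Q[i];print(np.linalg.norm(e).round(4),np.degrees(np.arctan2(e[1],e[0])).round(2))
g=lambda u,v,z:onplane(m,240+u/3.156,15+v/3.156,z)
B=np.array([g(90,55,.012),g(423,55,.012),g(409,400,.012),g(99,398,.012)])
for i in range(4):
    e=B[(i+1)%4]-B[i];print("b",np.linalg.norm(e).round(4),np.degrees(np.arctan2(e[1],e[0])).round(2))
print("bolts ctr",B.mean(0).round(4))
print("tool y ang",np.degrees(np.arctan2(T[1,1],T[0,1])))
# tips
_,d=env.camera("wrist")
for u,v in [(298,164),(337,164),(299,180),(336,180),(294,230),(341,230),(291,280),(347,280),(287,330),(351,330)]:
    best=[d[v,u+i] for i in (-3,-2,-1,0,1,2,3)]; D=min([b for b in best if b>0]); j=[-3,-2,-1,0,1,2,3][int(np.argmin([b if b>0 else 9 for b in best]))]
    P=atdepth(m,u+j,v,D);print(u,v,D.round(4),P.round(4),loc(P).round(4))
# block: center of the top at z' =-34, on plane; 
M=Q.mean(0)
print(s["time"])
E
```

```text
rim [[0.1003, -0.0231, 0.116], [0.1002, 0.0283, 0.1161], [0.073, 0.029, 0.1321], [0.073, -0.0235, 0.132]] [ 0.5795 -0.0721  0.09  ] [[0.0866 0.0026 0.1241]]
inner [ 0.5798 -0.0721  0.09  ] [[0.0944, -0.0149, 0.1195], [0.0944, 0.0211, 0.1196], [0.0793, 0.0212, 0.1286], [0.0793, -0.0156, 0.1285]]
0.0514 -32.96
0.0316 -121.42
0.0525 147.03
0.0316 56.28
b 0.0845 -32.94
b 0.0853 -123.3
b 0.0844 146.67
b 0.0847 56.74
bolts ctr [ 0.5876 -0.0599  0.012 ]
tool y ang -32.92249902689343
298 164 0.2219 [ 0.5514 -0.0912  0.1557] [[ 0.0554 -0.0105  0.0583]]
337 164 0.221 [ 0.5675 -0.1015  0.1567] [[0.0555 0.0086 0.0574]]
299 180 0.2139 [ 0.5487 -0.0978  0.1661] [[ 0.0484 -0.0091  0.0479]]
336 180 0.2137 [ 0.5634 -0.1073  0.1664] [[0.0484 0.0083 0.0476]]
294 230 0.1915 [ 0.5366 -0.1122  0.1952] [[ 0.0297 -0.0114  0.0188]]
341 230 0.1921 [ 0.555  -0.1244  0.1947] [[0.0295 0.0107 0.0194]]
291 280 0.1754 [ 0.5273 -0.1251  0.2168] [[ 0.0138 -0.0121 -0.0028]]
347 280 0.1754 [ 0.5467 -0.1377  0.2169] [[ 0.0138  0.011  -0.0029]]
287 330 0.1575 [ 0.5215 -0.1349  0.2389] [[ 0.0025 -0.0117 -0.0249]]
351 330 0.1577 [ 0.5421 -0.1484  0.2388] [[ 0.0024  0.0129 -0.0247]]
7.65
```

```bash
python3 - <<'E'
from plant import env
from h import *
m=env.camera_model("wrist");s=env.sense();T=R.from_quat(s["tcp_rot"]).as_matrix();p0=np.array(s["position"])
# chute frame in tool frame
M=np.array([.0866,.0026,.1241])
a=np.radians(30);z=np.array([-np.sin(a),0,-np.cos(a)]);x=np.array([np.cos(a),0,-np.sin(a)]);y=np.array([0,1,0])
blk=M-.034*z+.003*x
W=p0+T@blk
print("expected px block front-top mid",proj(m,W),"crop",(proj(m,W)[0]-[260,25])*5.45)
# depth of that pixel -> y
for u in (322,357,392):
    o,d=ray(m,260+u/5.45,25+370/5.45)
    dl=T.T@d;ol=T.T@(o-p0)
    # intersect plane top face: (P-M).z=-.034
    t=((M@z-.034)-ol@z)/(dl@z);P=ol+t*dl;print(u,P.round(4),((P-M)@x).round(4))
# w2 view too
E
```

```text
expected px block front-top mid [[321.17561006  77.22983079]] crop [333.40707481 284.65257783]
322 [0.096  0.0011 0.1579] -0.0088
357 [0.096  0.0058 0.1579] -0.0088
392 [0.096  0.0105 0.1579] -0.0088
```

Request:
apply_moves:
  motion:
    - {"dx":1.4,"dy":0.6,"dz":2.7,"roll":0,"hand":31}
    - {"dx":2.8,"dy":0.6,"dz":5.4,"roll":0,"hand":31}
    - {"dx":2.8,"dy":0.6,"dz":5.4,"roll":0,"hand":31}
    - {"dx":2.8,"dy":0.6,"dz":5.4,"roll":0,"hand":31}

```text
time: 8.2
position: [0.5504, -0.1229, 0.1604]
tcp_rot: [0.878, 0.478, 0.0, 0.001]
ft_force: [-0.9, -0.4, -0.6]
grip_width: 0.029
```

```bash
python3 look.py a8 wrist scene;  python3 - <<'E'
from h import *
w=cv2.imread("pics/a8_wrist.png")
cv2.imwrite("pics/a8z.png",cv2.resize(w[50:290,220:420],(500,600),interpolation=2))
E
```

```text
[ 0.5508 -0.123   0.1609] [0.8783 0.4781 0.0009 0.001 ] 8.3 [-0.6 -0.6 -1.2] 0.02897267379687276
```

View pics/a8z.png

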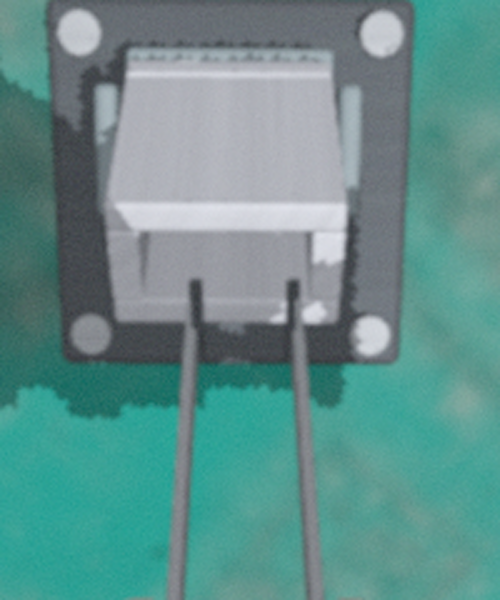

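View pics/a8_scene.png

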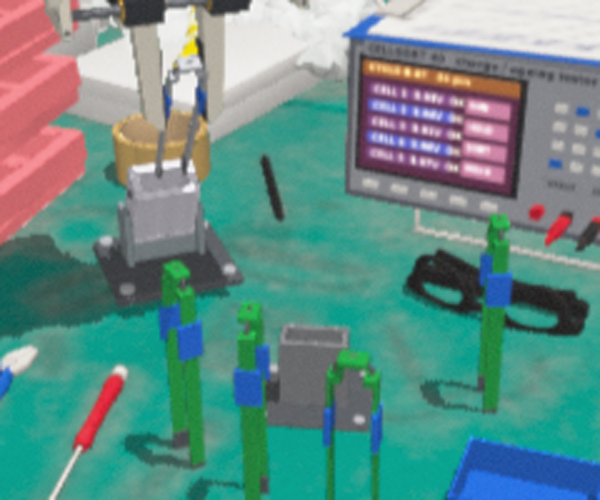

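Request:
apply_moves:
  motion:
    - {"dx":0.5,"dy":0,"dz":0.9,"roll":0,"hand":31}
    - {"dx":1.0,"dy":0,"dz":1.7,"roll":0,"hand":31}
    - {"dx":1.5,"dy":0,"dz":2.6,"roll":0,"hand":31}
    - {"dx":1.5,"dy":0,"dz":2.6,"roll":0,"hand":31}

```text
time: 8.8
position: [0.5575, -0.1088, 0.1314]
tcp_rot: [0.878, 0.479, -0.001, -0.001]
ft_force: [-0.2, -0.1, -0.7]
grip_width: 0.0289
```

```bash
python3 look.py a9 wrist ;  python3 - <<'E'
from h import *
w=cv2.imread("pics/a9_wrist.png")
cv2.imwrite("pics/a9z.png",cv2.resize(w[50:290,220:420],(500,600),interpolation=2))
E
```

```text
[ 0.5578 -0.1091  0.1322] [ 8.780e-01  4.786e-01 -5.000e-04 -5.000e-04] 8.85 [ 0.9  0.1 -0.2] 0.029192536270304027
```

View pics/a9z.png

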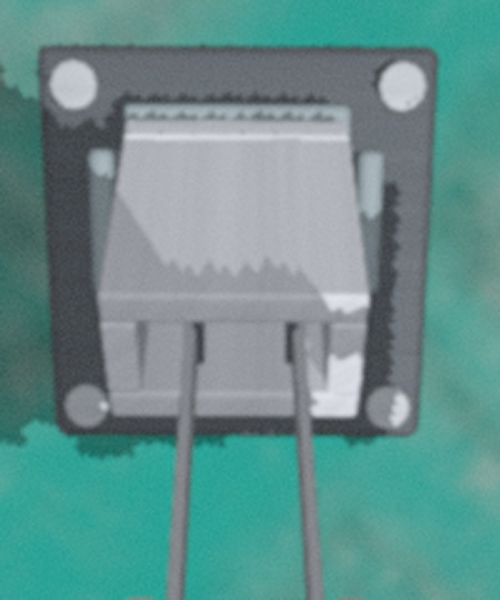

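Request:
apply_moves:
  motion:
    - {"dx":0.4,"dy":0,"dz":0.7,"roll":0,"hand":31}
    - {"dx":0.8,"dy":0,"dz":1.4,"roll":0,"hand":31}
    - {"dx":1.1,"dy":0,"dz":2.0,"roll":0,"hand":31}
    - {"dx":1.1,"dy":0,"dz":2.0,"roll":0,"hand":31}

```text
time: 9.35
position: [0.5638, -0.0998, 0.1121]
tcp_rot: [0.878, 0.479, -0.0, -0.0]
ft_force: [-0.5, 0.5, -1.4]
grip_width: 0.029
```

Request:
apply_moves:
  motion:
    - {"dx":0.25,"dy":0,"dz":0.4,"roll":0,"hand":31}
    - {"dx":0.5,"dy":0,"dz":0.85,"roll":0,"hand":31}
    - {"dx":0.5,"dy":0,"dz":0.85,"roll":0,"hand":31}

```text
time: 9.72
position: [0.5667, -0.0958, 0.104]
tcp_rot: [0.878, 0.478, -0.0, -0.0]
ft_force: [0.2, 0.0, -0.0]
grip_width: 0.0287
```

```bash
python3 look.py a10 wrist scene;  python3 - <<'E'
from h import *
w=cv2.imread("pics/a10_wrist.png")
cv2.imwrite("pics/a10z.png",cv2.resize(w[100:340,220:420],(500,600),interpolation=2))
E
```

```text
[ 0.5668 -0.0961  0.1044] [ 8.781e-01  4.784e-01 -1.000e-04 -0.000e+00] 9.825 [ 0.2  0.8 -0.4] 0.0293123462018123
```

View pics/a10z.png

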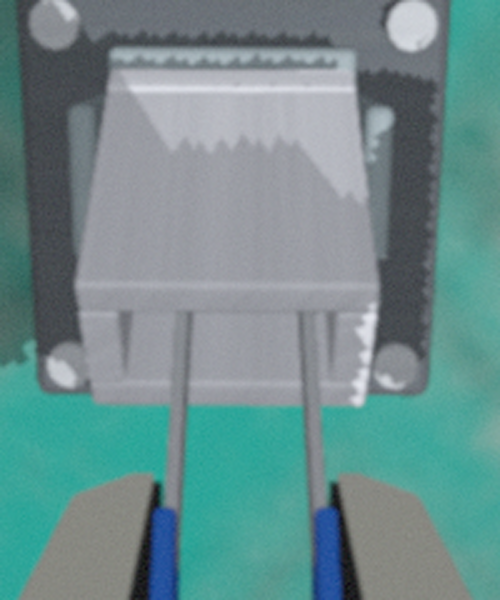

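View pics/a10_scene.png

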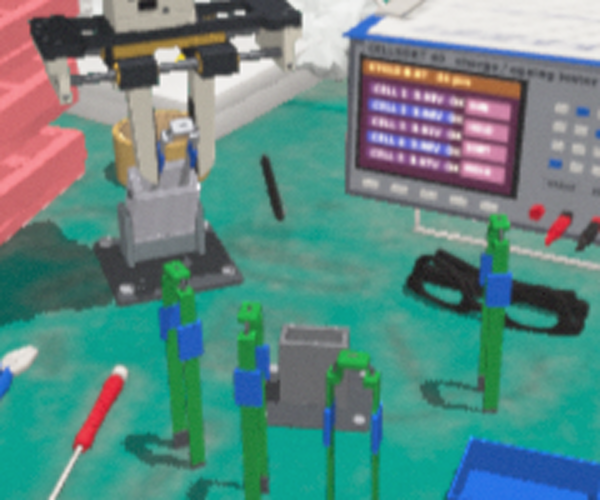

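Request:
apply_moves:
  motion:
    - {"dx":0,"dy":0,"dz":0,"roll":0,"hand":10}
    - {"dx":0,"dy":0,"dz":0,"roll":0,"hand":10}
    - {"dx":0,"dy":0,"dz":0,"roll":0,"hand":10}
    - {"dx":0,"dy":0,"dz":0,"roll":0,"hand":10}
    - {"dx":0,"dy":0,"dz":0,"roll":0,"hand":10}
    - {"dx":0,"dy":0,"dz":0,"roll":0,"hand":10}
  newtons: 28

```text
time: 10.58
position: [0.5669, -0.0961, 0.1046]
tcp_rot: [0.878, 0.478, 0.0, 0.0]
ft_force: [-0.2, -0.6, -0.3]
grip_width: 0.0264
```

Request:
apply_moves:
  motion:
    - {"dx":-0.5,"dy":0,"dz":-0.87,"roll":0,"hand":10}
    - {"dx":-1.0,"dy":0,"dz":-1.73,"roll":0,"hand":10}
    - {"dx":-1.6,"dy":0,"dz":-2.8,"roll":0,"hand":10}
    - {"dx":-2.3,"dy":0,"dz":-4.0,"roll":0,"hand":10}
    - {"dx":-3.0,"dy":0,"dz":-5.2,"roll":0,"hand":10}
    - {"dx":-4.0,"dy":0,"dz":-6.9,"roll":0,"hand":10}
    - {"dx":-5.0,"dy":0,"dz":-8.7,"roll":0,"hand":10}
    - {"dx":-5.0,"dy":0,"dz":-8.7,"roll":0,"hand":10}
    - {"dx":-5.0,"dy":0,"dz":-8.7,"roll":0,"hand":10}

```text
time: 11.7
position: [0.5397, -0.1381, 0.1913]
tcp_rot: [0.878, 0.478, 0.0, -0.0]
ft_force: [0.2, -0.9, -1.4]
grip_width: 0.0262
```

```bash
python3 look.py a11 wrist scene
```

```text
[ 0.5394 -0.1377  0.1905] [ 8.781e-01  4.785e-01 -4.000e-04 -6.000e-04] 11.8 [-0.6  0.4 -0. ] 0.02660677125065489
```

View pics/a11_wrist.png

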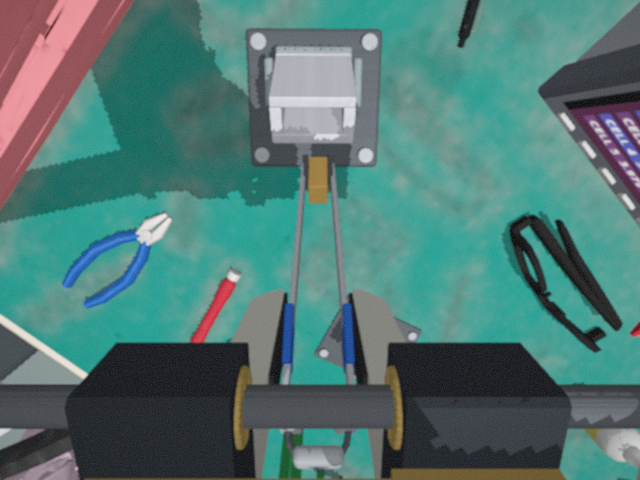

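View pics/a11_scene.png

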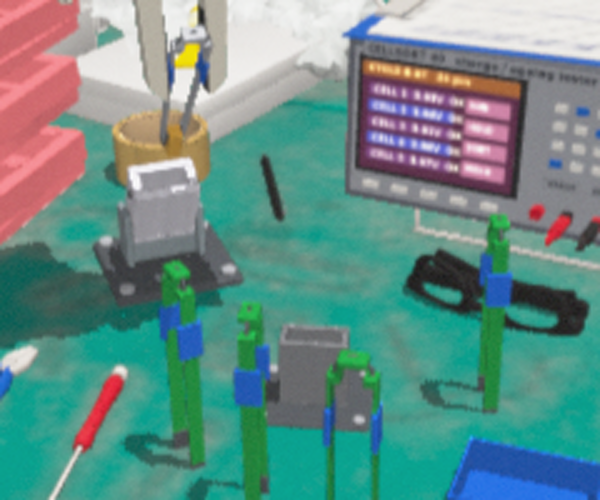

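Request:
apply_moves:
  motion:
    - {"dx":-1,"dy":0.3,"dz":-2,"roll":0,"hand":10}
    - {"dx":-3.5,"dy":1,"dz":-4,"roll":3,"hand":10}
    - {"dx":-7,"dy":2,"dz":-6,"roll":6,"hand":10}
    - {"dx":-11,"dy":3.3,"dz":-6,"roll":10,"hand":10}
    - {"dx":-15,"dy":4.5,"dz":-6,"roll":14,"hand":10}
    - {"dx":-19,"dy":5.7,"dz":-6,"roll":18,"hand":10}
    - {"dx":-23,"dy":7,"dz":-6,"roll":22,"hand":10}
    - {"dx":-27,"dy":8.2,"dz":-6,"roll":25,"hand":10}
    - {"dx":-30.5,"dy":9.3,"dz":-6,"roll":27,"hand":10}
    - {"dx":-32.5,"dy":9.9,"dz":-6,"roll":27,"hand":10}
    - {"dx":-33.2,"dy":10.1,"dz":-6,"roll":27,"hand":10}
    - {"dx":-33.2,"dy":10.1,"dz":-6,"roll":27,"hand":10}

```text
time: 13.3
position: [0.4448, -0.4714, 0.2517]
tcp_rot: [0.965, 0.26, 0.0, -0.0]
ft_force: [-0.5, 0.1, -0.6]
grip_width: 0.0264
```

```bash
python3 look.py a12 wrist
```

```text
[ 0.445  -0.471   0.2516] [ 9.654e-01  2.607e-01  1.000e-04 -2.000e-04] 13.35 [ 0.5  0.  -1.5] 0.026278712504358398
```

View pics/a12_wrist.png

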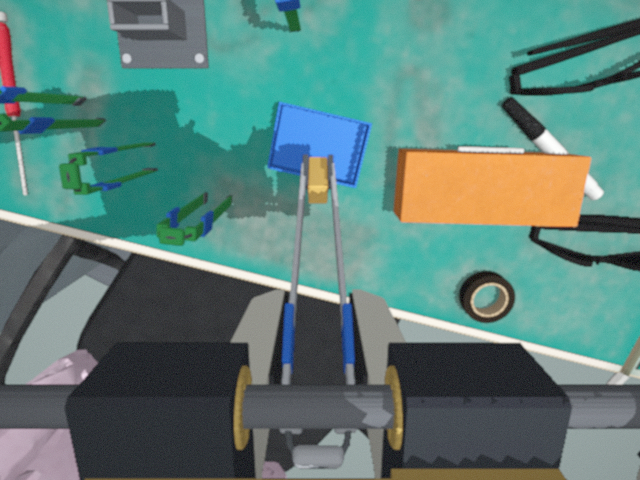

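```bash
python3 - <<'E'
from plant import env
from h import *
m=env.camera_model("wrist");s=env.sense();T=R.from_quat(s["tcp_rot"]).as_matrix();p0=np.array(s["position"])
Q=np.array([onplane(m,u,v,.028) for u,v in [(280,102),(371,124),(355,187),(269,168)]])
print(Q.mean(0).round(4),((Q-p0)@T).round(4),((Q.mean(0)-p0)@T).round(4))
for i in range(4): print(np.linalg.norm(Q[i]-Q[(i+1)%4]).round(4))
_,d=env.camera("wrist")
for u,v in [(306,158),(332,158),(317,170),(318,190),(318,160)]:
    P=atdepth(m,u,v,d[v,u]);print(u,v,P.round(4),((P-p0)@T).round(4))
E
```

```text
[ 0.4923 -0.4452  0.028 ] [[ 0.0919 -0.033   0.2237]
 [ 0.073   0.0484  0.2237]
 [ 0.0161  0.0354  0.2236]
 [ 0.0338 -0.0447  0.2237]] [0.0537 0.0015 0.2237]
0.0835
0.0584
0.0821
0.0592
306 158 [ 0.4931 -0.4363  0.1971] [ 0.059  -0.0057  0.0545]
332 158 [ 0.4999 -0.448   0.1972] [0.059  0.0078 0.0545]
317 170 [ 0.4907 -0.4443  0.1978] [ 0.0529 -0.      0.0538]
318 190 [ 0.4832 -0.4493  0.2069] [0.0439 0.0005 0.0447]
318 160 [ 0.4948 -0.4426  0.1897] [0.0572 0.0005 0.0619]
```

Request:
apply_moves:
  motion:
    - {"dx":0,"dy":0,"dz":2,"roll":0,"hand":10}
    - {"dx":0,"dy":0,"dz":6,"roll":0,"hand":10}
    - {"dx":0,"dy":0,"dz":10,"roll":0,"hand":10}
    - {"dx":0,"dy":0,"dz":14,"roll":0,"hand":10}
    - {"dx":0,"dy":0,"dz":16,"roll":0,"hand":10}
    - {"dx":0,"dy":0,"dz":17.2,"roll":0,"hand":10}
    - {"dx":0,"dy":0,"dz":17.2,"roll":0,"hand":10}
    - {"dx":0,"dy":0,"dz":17.2,"roll":0,"hand":10}

```text
time: 14.4
position: [0.4454, -0.4727, 0.0813]
tcp_rot: [0.966, 0.26, 0.001, 0.001]
ft_force: [0.1, -0.0, -0.4]
grip_width: 0.0263
```

```bash
python3 look.py a13 wrist scene
```

```text
[ 0.4454 -0.4727  0.0813] [9.656e-01 2.601e-01 6.000e-04 1.300e-03] 14.5 [-0.2 -0.3 -1.2] 0.026636280598780065
```

View pics/a13_wrist.png

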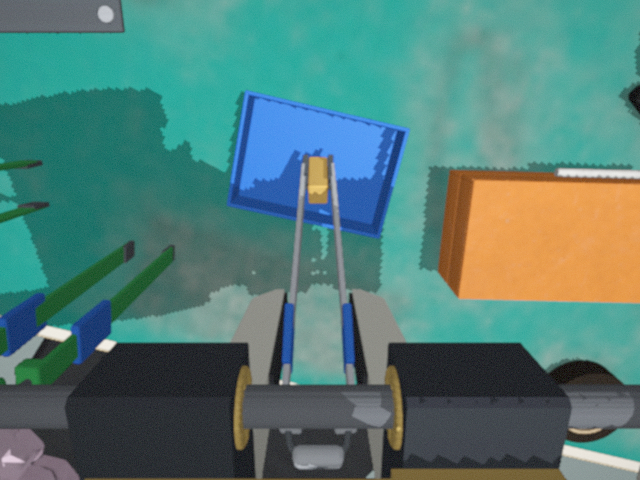

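View pics/a13_scene.png

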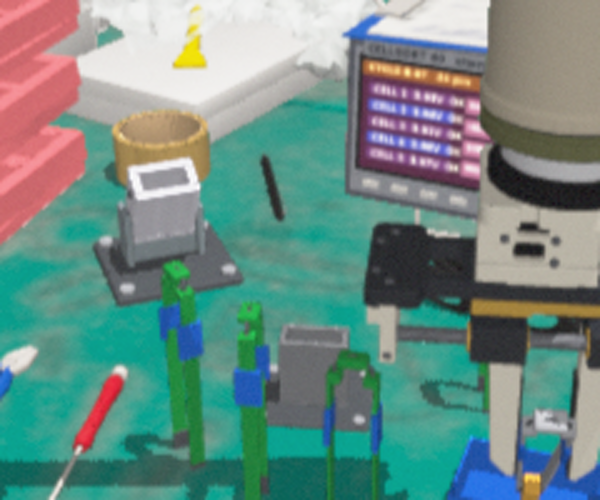

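Request:
apply_moves:
  motion:
    - {"dx":0,"dy":0,"dz":0.3,"roll":0,"hand":10}
    - {"dx":0,"dy":0,"dz":0.3,"roll":0,"hand":10}
    - {"dx":0,"dy":0,"dz":0.3,"roll":0,"hand":31}
    - {"dx":0,"dy":0,"dz":0.3,"roll":0,"hand":31}
    - {"dx":0,"dy":0,"dz":0.3,"roll":0,"hand":31}
    - {"dx":0,"dy":0,"dz":0.3,"roll":0,"hand":31}
    - {"dx":0,"dy":0,"dz":0.3,"roll":0,"hand":31}
  newtons: 12

```text
time: 15.38
position: [0.4446, -0.4718, 0.0765]
tcp_rot: [0.966, 0.26, -0.0, -0.0]
ft_force: [-1.0, -0.2, -1.4]
grip_width: 0.0289
```

```bash
python3 look.py a14 wrist;  python3 - <<'E'
from h import *
w=cv2.imread("pics/a14_wrist.png")
cv2.imwrite("pics/a14z.png",cv2.resize(w[70:310,200:440],(600,600),interpolation=2))
E
```

```text
[ 0.4446 -0.4718  0.0765] [0.9656 0.2601 0.     0.    ] 15.425 [ 0.1  0.4 -0.3] 0.029184686663164303
```

View pics/a14z.png

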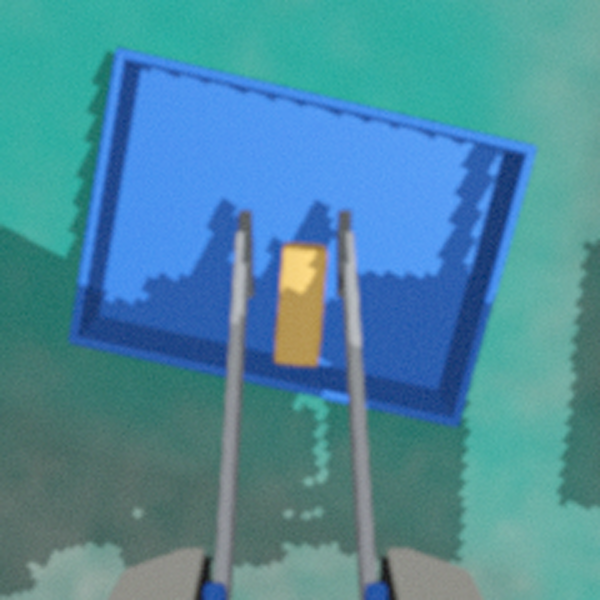

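Request:
apply_moves:
  motion:
    - {"dx":0,"dy":0,"dz":-2,"roll":0,"hand":31}
    - {"dx":0,"dy":0,"dz":-7,"roll":0,"hand":31}
    - {"dx":0,"dy":0,"dz":-13,"roll":0,"hand":31}
    - {"dx":3,"dy":-4,"dz":-15,"roll":0,"hand":31}
    - {"dx":6,"dy":-8,"dz":-15,"roll":0,"hand":31}
    - {"dx":9,"dy":-12,"dz":-15,"roll":0,"hand":31}
    - {"dx":10.5,"dy":-14.2,"dz":-12,"roll":0,"hand":31}
    - {"dx":10.5,"dy":-14.2,"dz":-8,"roll":0,"hand":31}
    - {"dx":10.5,"dy":-14.2,"dz":-7,"roll":0,"hand":31}
    - {"dx":10.5,"dy":-14.2,"dz":-7,"roll":0,"hand":31}

```text
time: 16.68
position: [0.464, -0.2966, 0.1473]
tcp_rot: [0.966, 0.26, -0.0, 0.0]
ft_force: [-0.0, -0.4, -0.2]
grip_width: 0.029
```

```bash
python3 look.py a15 wrist scene;  python3 - <<'E'
from h import *
w=cv2.imread("pics/a15_wrist.png")
cv2.imwrite("pics/a15z.png",cv2.resize(w[70:270,220:420],(600,600),interpolation=2))
E
```

```text
[ 0.4649 -0.2973  0.1487] [9.656e-01 2.599e-01 8.000e-04 1.100e-03] 16.775 [ 0.2  0.6 -0.2] 0.029092351653401242
```

View pics/a15_wrist.png

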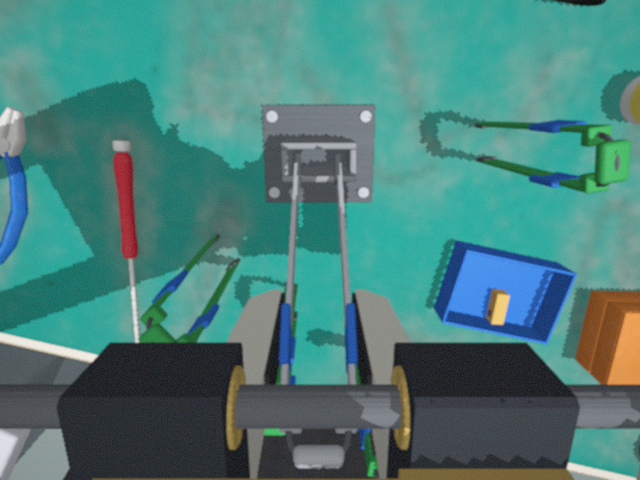

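View pics/a15z.png

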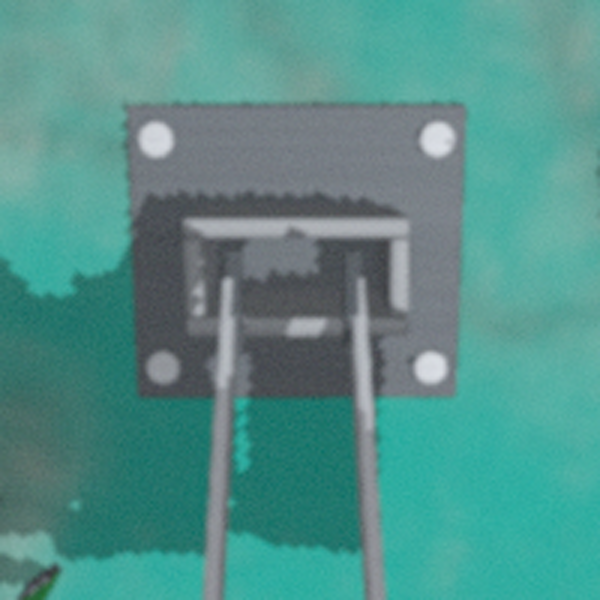

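View pics/a15_scene.png

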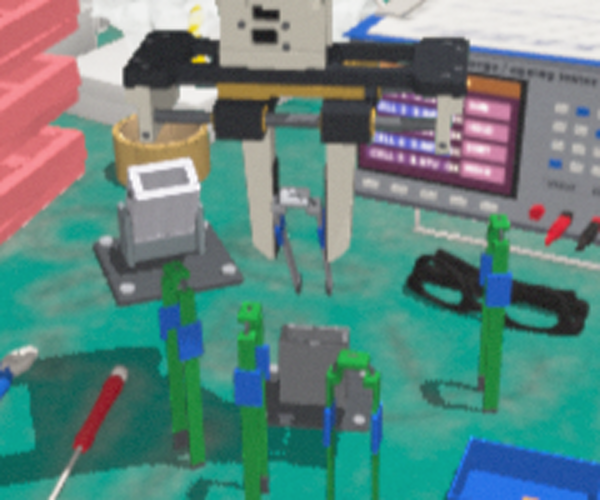

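```bash
python3 - <<'E'
from plant import env
from h import *
m=env.camera_model("wrist");s=env.sense();T=R.from_quat(s["tcp_rot"]).as_matrix();p0=np.array(s["position"])
_,d=env.camera("wrist")
loc=lambda P:((np.array(P)-p0)@T).round(4)
for v in (148,150,152,154,156,160,168,190,230):
    r=[]
    for c in (297,338):
        ds=[(d[v,u],u) for u in range(c-6,c+7) if d[v,u]>0];D=min(ds)[0];us=[u for dd,u in ds if dd<D+.006]
        r.append((D,np.mean(us),loc(atdepth(m,np.mean(us),v,D))))
    print(v,r)
print("holder ctr",loc([.5102,-.2703,.055]))
f=lambda u,v,z:onplane(m,220+u/3,70+v/3,z)
B=np.array([f(157,140,.007),f(437,140,.007),f(163,368,.007),f(431,368,.007)]);print("bolts",B.mean(0),loc(B.mean(0)))
I=np.array([f(200,236,.055),f(392,236,.055),f(392,318,.055),f(203,318,.055)]);print("sock",I.mean(0),loc(I))
E
```

```text
148 [(np.float32(0.25291765), np.float64(297.0), array([ 0.0613, -0.0122,  0.0925])), (np.float32(0.25333002), np.float64(338.0), array([0.0613, 0.0127, 0.0929]))]
150 [(np.float32(0.30255622), np.float64(297.0), array([ 0.0563, -0.0146,  0.1428])), (np.float32(0.28118962), np.float64(344.0), array([0.058 , 0.0181, 0.121 ]))]
152 [(np.float32(0.30248824), np.float64(297.0), array([ 0.0549, -0.0146,  0.1423])), (np.float32(0.28333658), np.float64(344.0), array([0.0565, 0.0183, 0.1228]))]
154 [(np.float32(0.21658483), np.float64(297.0), array([ 0.061 , -0.0104,  0.0544])), (np.float32(0.2178622), np.float64(337.0), array([0.0609, 0.0105, 0.0557]))]
156 [(np.float32(0.21695153), np.float64(297.5), array([ 0.06  , -0.0101,  0.0545])), (np.float32(0.2165618), np.float64(337.0), array([0.06  , 0.0104, 0.0541]))]
160 [(np.float32(0.21542834), np.float64(297.5), array([ 0.0582, -0.0101,  0.0524])), (np.float32(0.2155681), np.float64(336.5), array([0.0581, 0.0101, 0.0525]))]
168 [(np.float32(0.21130136), np.float64(297.0), array([ 0.0547, -0.0101,  0.047 ])), (np.float32(0.21204455), np.float64(337.0), array([0.0546, 0.0102, 0.0478]))]
190 [(np.float32(0.2035322), np.float64(294.5), array([ 0.0453, -0.011 ,  0.0361])), (np.float32(0.20372279), np.float64(339.5), array([0.0453, 0.011 , 0.0363]))]
230 [(np.float32(0.18902975), np.float64(293.0), array([ 0.0305, -0.0109,  0.0165])), (np.float32(0.18889405), np.float64(342.0), array([0.0305, 0.0113, 0.0163]))]
holder ctr [ 0.0527 -0.0009  0.0937]
bolts [ 0.51114479 -0.27247423  0.007     ] [0.0524 0.0014 0.1417]
sock [ 0.51107648 -0.27211482  0.055     ] [[ 0.0609 -0.0185  0.0937]
 [ 0.0608  0.0205  0.0938]
 [ 0.0442  0.0209  0.0938]
 [ 0.0443 -0.0183  0.0937]]
```

Request:
apply_moves:
  motion:
    - {"dx":-1.2,"dy":-0.05,"dz":0,"roll":0,"hand":31}
    - {"dx":-2.45,"dy":-0.05,"dz":0,"roll":0,"hand":31}
    - {"dx":-2.45,"dy":-0.05,"dz":2,"roll":0,"hand":31}
    - {"dx":-2.45,"dy":-0.05,"dz":4,"roll":0,"hand":31}
    - {"dx":-2.45,"dy":-0.05,"dz":4.8,"roll":0,"hand":31}
    - {"dx":-2.45,"dy":-0.05,"dz":4.8,"roll":0,"hand":31}

```text
time: 17.58
position: [0.4419, -0.3082, 0.0982]
tcp_rot: [0.966, 0.26, -0.0, -0.0]
ft_force: [-0.1, 0.4, -0.0]
grip_width: 0.0291
```

```bash
python3 look.py a16 wrist scene
```

```text
[ 0.4429 -0.3086  0.0994] [9.656e-01 2.601e-01 3.000e-04 5.000e-04] 17.675 [-0.1  0.1 -0.4] 0.028587308651993056
```

View pics/a16_wrist.png

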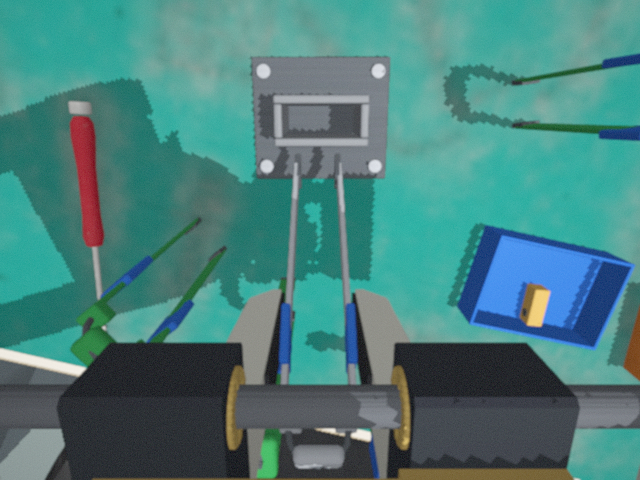

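View pics/a16_scene.png

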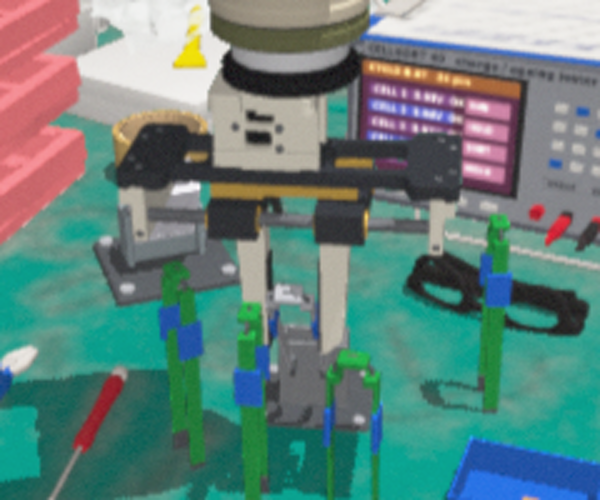

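Request:
apply_moves:
  motion:
    - {"dx":0.4,"dy":0,"dz":0,"roll":0,"hand":31}
    - {"dx":1.3,"dy":0,"dz":-0.6,"roll":0,"hand":31}
    - {"dx":2.0,"dy":0,"dz":-1.05,"roll":0,"hand":31}
    - {"dx":2.75,"dy":0,"dz":-1.4,"roll":0,"hand":31}
    - {"dx":3.55,"dy":0,"dz":-1.7,"roll":0,"hand":31}
    - {"dx":4.35,"dy":0,"dz":-1.9,"roll":0,"hand":31}
    - {"dx":5.15,"dy":0,"dz":-2.05,"roll":0,"hand":31}
    - {"dx":5.8,"dy":0,"dz":-2.15,"roll":0,"hand":31}
    - {"dx":5.8,"dy":0,"dz":-2.15,"roll":0,"hand":31}
    - {"dx":5.8,"dy":0,"dz":-2.15,"roll":0,"hand":31}

```text
time: 18.92
position: [0.4926, -0.2789, 0.1198]
tcp_rot: [0.966, 0.26, -0.0, -0.0]
ft_force: [-0.8, -0.9, -1.1]
grip_width: 0.0294
```

```bash
python3 look.py a17 wrist scene
```

```text
[ 0.4925 -0.279   0.1199] [ 9.656e-01  2.600e-01 -1.000e-04 -1.000e-04] 19.025 [-0.7  0.2 -0.3] 0.028902181676364644
```

View pics/a17_wrist.png

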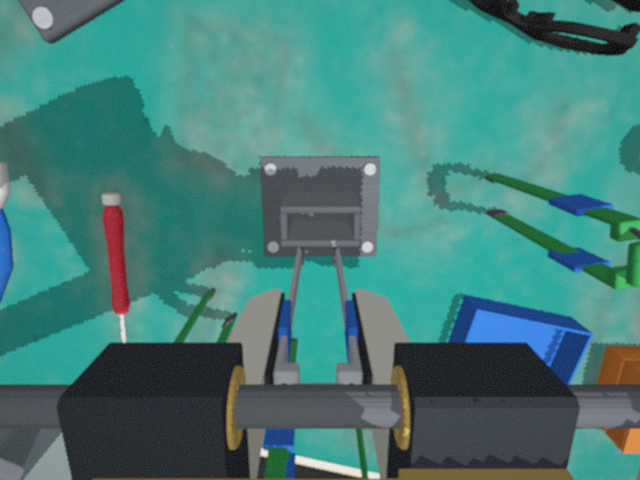

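View pics/a17_scene.png

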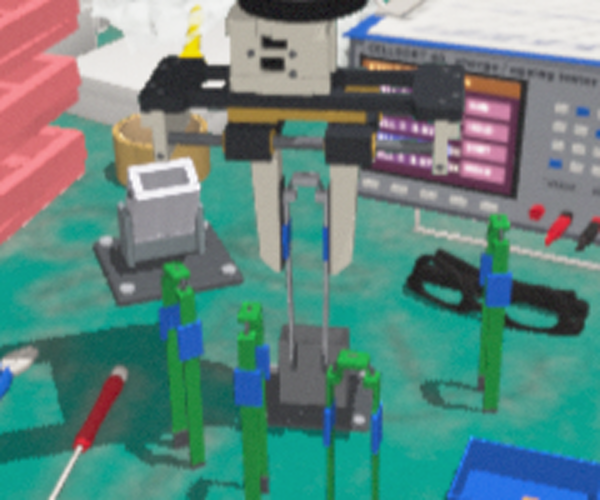

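Request:
apply_moves:
  motion:
    - {"dx":-0.1,"dy":0.15,"dz":-1.5,"roll":0,"hand":31}
    - {"dx":0,"dy":0.15,"dz":-3,"roll":0,"hand":31}
    - {"dx":1,"dy":0.15,"dz":-3,"roll":0,"hand":31}
    - {"dx":1.9,"dy":0.15,"dz":-3,"roll":0,"hand":31}
    - {"dx":1.9,"dy":0.15,"dz":-3,"roll":0,"hand":31}
    - {"dx":1.9,"dy":0.15,"dz":-3,"roll":0,"hand":31}

```text
time: 19.77
position: [0.5096, -0.2704, 0.1493]
tcp_rot: [0.966, 0.26, -0.0, -0.0]
ft_force: [-0.4, -0.1, -1.1]
grip_width: 0.029
```

```bash
cat > tip.py <<'E'
from plant import env
from h import *
m=env.camera_model("wrist");s=env.sense();T=R.from_quat(s["tcp_rot"]).as_matrix();p0=np.array(s["position"])
p,d=env.camera("wrist");cv2.imwrite("pics/tip.png",p[:,:,::-1]);cv2.imwrite("pics/tipz.png",cv2.resize(p[150:350,220:420,::-1],(600,600),interpolation=2))
H=T[:,:2].T@np.array([.5106,-.2712,0]);print(s["time"],p0.round(4),"holder ctr in tool",(T.T@(np.array([.5106,-.2712,.055])-p0)).round(4))
for v in range(200,330,6):
    ro=[]
    for a,b in ((280,316),(318,356)):
        seg=d[v,a:b];ok=seg>0.08
        D=seg[ok].min();us=[u for u in range(a,b) if d[v,u]>0 and d[v,u]<D+.006]
        P=atdepth(m,np.mean(us),v,D);ro.append(((P-p0)@T).round(4))
    print(v,ro)
E
python3 tip.py
```

```text
19.775 [ 0.5096 -0.2704  0.1493] holder ctr in tool [0.0005 0.0013 0.0943]
200 [array([ 0.0196, -0.0145,  0.1428]), array([0.0196, 0.0145, 0.1424])]
206 [array([ 0.0149, -0.0149,  0.1432]), array([0.015 , 0.0145, 0.1424])]
212 [array([ 0.0127, -0.0115,  0.1325]), array([0.0128, 0.0115, 0.1318])]
218 [array([ 0.0127, -0.0115,  0.1136]), array([0.0128, 0.0115, 0.113 ])]
224 [array([ 0.0129, -0.0115,  0.0962]), array([0.0129, 0.0115, 0.0963])]
230 [array([ 0.0097, -0.0117,  0.0931]), array([0.0096, 0.0118, 0.0936])]
236 [array([ 0.0055, -0.0202,  0.0939]), array([0.0055, 0.0212, 0.0936])]
242 [array([ 0.0066, -0.0099,  0.0769]), array([0.0068, 0.0108, 0.0761])]
248 [array([ 0.0063, -0.01  ,  0.0655]), array([0.0065, 0.0107, 0.065 ])]
254 [array([ 0.0063, -0.0107,  0.0547]), array([0.0067, 0.0113, 0.0533])]
260 [array([ 0.0063, -0.0108,  0.0446]), array([0.0059, 0.0113, 0.0454])]
266 [array([ 0.0058, -0.0109,  0.0366]), array([0.0056, 0.0114, 0.0369])]
272 [array([ 0.0058, -0.011 ,  0.028 ]), array([0.0056, 0.0114, 0.0283])]
278 [array([ 0.0057, -0.0111,  0.0201]), array([0.0056, 0.0117, 0.0204])]
284 [array([ 0.0056, -0.0114,  0.013 ]), array([0.0054, 0.0118, 0.0134])]
290 [array([ 0.0083, -0.0159, -0.0003]), array([ 0.0089,  0.0162, -0.0017])]
296 [array([ 0.0071, -0.0131, -0.0038]), array([ 0.0077,  0.0141, -0.0052])]
302 [array([ 0.0083, -0.0129, -0.0124]), array([ 0.0079,  0.0133, -0.0116])]
308 [array([ 0.0077, -0.0126, -0.0166]), array([ 0.008 ,  0.0129, -0.0174])]
314 [array([ 0.0078, -0.0124, -0.0219]), array([ 0.0081,  0.0127, -0.0227])]
320 [array([ 0.0079, -0.012 , -0.027 ]), array([ 0.0082,  0.0123, -0.0278])]
326 [array([ 0.0082, -0.0118, -0.0322]), array([ 0.008 ,  0.0122, -0.0319])]
```

View pics/tipz.png

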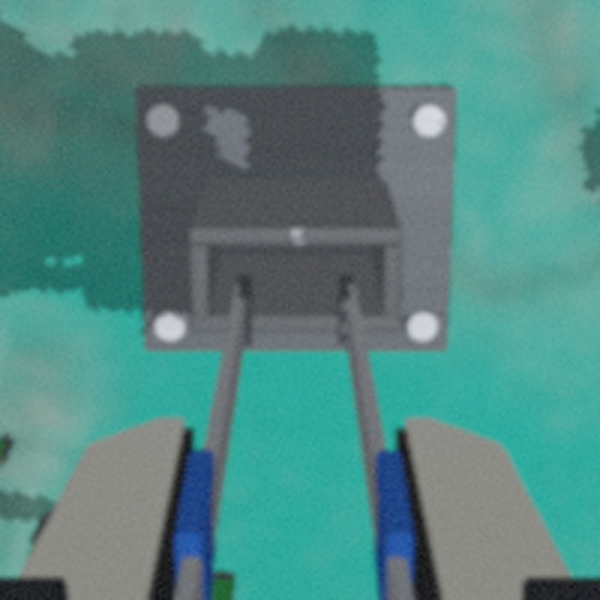

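Request:
apply_moves:
  motion:
    - {"dx":0,"dy":0.1,"dz":1,"roll":0,"hand":31}
    - {"dx":0,"dy":0.1,"dz":2,"roll":0,"hand":31}
    - {"dx":0,"dy":0.1,"dz":3.2,"roll":0,"hand":31}
    - {"dx":0,"dy":0.1,"dz":4.5,"roll":0,"hand":31}
    - {"dx":0,"dy":0.1,"dz":5.7,"roll":0,"hand":31}
    - {"dx":0,"dy":0.1,"dz":6.2,"roll":0,"hand":31}
    - {"dx":0,"dy":0.1,"dz":6.2,"roll":0,"hand":31}
    - {"dx":0,"dy":0.1,"dz":6.2,"roll":0,"hand":31}

```text
time: 20.82
position: [0.5108, -0.2718, 0.0886]
tcp_rot: [0.966, 0.26, 0.0, 0.0]
ft_force: [0.0, 0.1, -0.5]
grip_width: 0.0292
```

```bash
python3 look.py a18 wrist scene
```

```text
[ 0.5109 -0.2719  0.0887] [9.656e-01 2.602e-01 4.000e-04 4.000e-04] 20.925 [ 0.3  0.7 -0.1] 0.028739798825010973
```

View pics/a18_wrist.png

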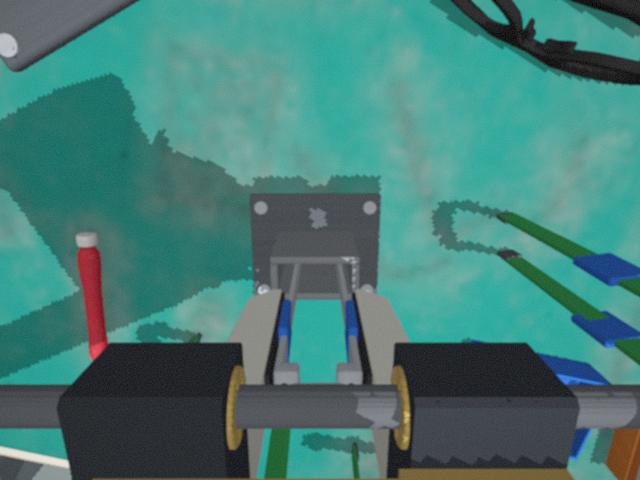

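View pics/a18_scene.png

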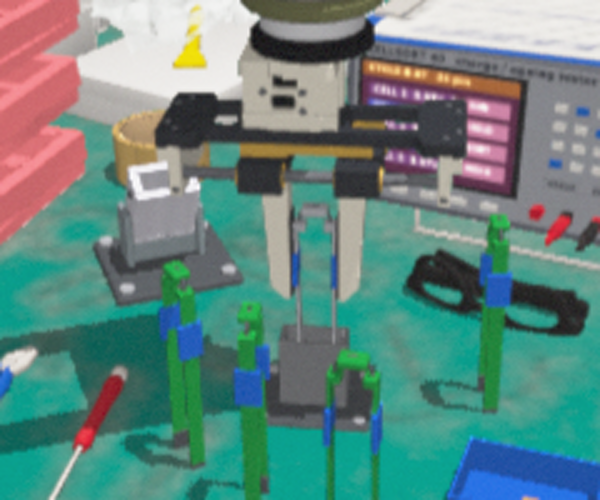

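Lower the last few millimetres until the tips touch, in small steps.

Request:
apply_moves:
  motion:
    - {"dx":0,"dy":0,"dz":0.2,"roll":0,"hand":31}
    - {"dx":0,"dy":0,"dz":0.4,"roll":0,"hand":31}
    - {"dx":0,"dy":0,"dz":0.6,"roll":0,"hand":31}
    - {"dx":0,"dy":0,"dz":0.6,"roll":0,"hand":31}

```text
time: 21.42
position: [0.5112, -0.272, 0.0829]
tcp_rot: [0.966, 0.26, 0.001, 0.001]
ft_force: [0.3, 0.8, 4.7]
grip_width: 0.0288
```

Request:
apply_moves:
  motion:
    - {"dx":0,"dy":0,"dz":-0.1,"roll":0,"hand":33}
    - {"dx":0,"dy":0,"dz":-0.1,"roll":0,"hand":40}
    - {"dx":0,"dy":0,"dz":-0.1,"roll":0,"hand":62}
    - {"dx":0,"dy":0,"dz":-0.1,"roll":0,"hand":62}
    - {"dx":0,"dy":0,"dz":-0.1,"roll":0,"hand":62}

```text
time: 22.05
position: [0.5103, -0.2716, 0.0829]
tcp_rot: [0.966, 0.26, -0.0, -0.0]
ft_force: [0.7, 0.5, 0.8]
grip_width: 0.0567
```

```bash
python3 look.py a19 wrist scene
```

```text
[ 0.5104 -0.2716  0.0829] [ 0.9656  0.2601 -0.     -0.    ] 22.15 [-0.7 -0.   0.1] 0.057499117297231304
```

View pics/a19_wrist.png

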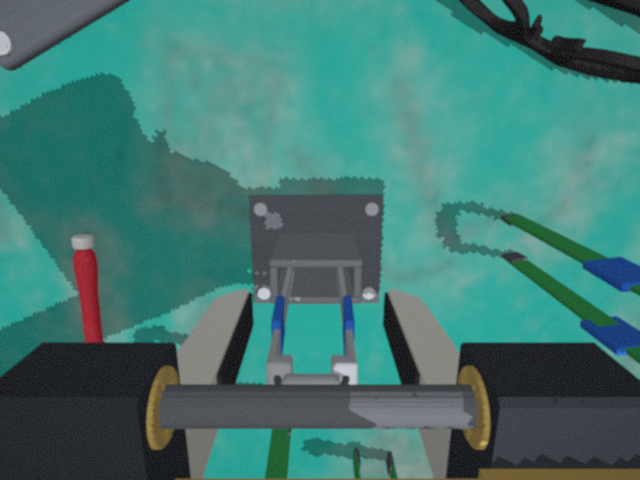

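View pics/a19_scene.png

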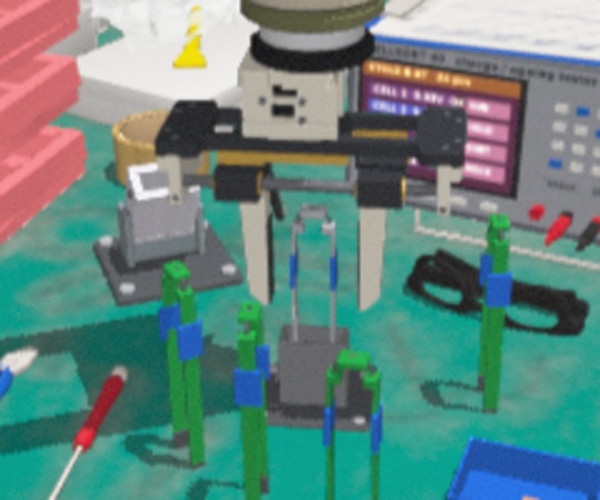

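Released, upright. Retract straight up.

Request:
apply_moves:
  motion:
    - {"dx":0,"dy":-0.2,"dz":-2,"roll":0,"hand":62}
    - {"dx":0,"dy":-0.2,"dz":-6,"roll":0,"hand":62}
    - {"dx":0,"dy":-0.2,"dz":-11,"roll":0,"hand":62}
    - {"dx":0,"dy":-0.2,"dz":-16,"roll":0,"hand":62}
    - {"dx":-3,"dy":-0.2,"dz":-19,"roll":0,"hand":62}
    - {"dx":-6,"dy":-0.2,"dz":-20,"roll":0,"hand":62}
    - {"dx":-6,"dy":-0.2,"dz":-20,"roll":0,"hand":62}
    - {"dx":-6,"dy":-0.2,"dz":-20,"roll":0,"hand":62}

```text
time: 23.15
position: [0.4578, -0.2997, 0.2836]
tcp_rot: [0.966, 0.26, 0.0, 0.0]
ft_force: [-0.6, 0.2, -0.4]
grip_width: 0.0576
```

```bash
python3 look.py a20 wrist scene;python3 - <<'E'
from h import *
w=cv2.imread("pics/a20_wrist.png")
cv2.imwrite("pics/a20z.png",cv2.resize(w[90:290,270:470],(600,600),interpolation=2))
E
```

```text
[ 0.4579 -0.2993  0.2826] [ 9.655e-01  2.605e-01 -1.000e-04 -4.000e-04] 23.25 [-0.1  0.3 -0.6] 0.057895952215647986
```

View pics/a20_wrist.png

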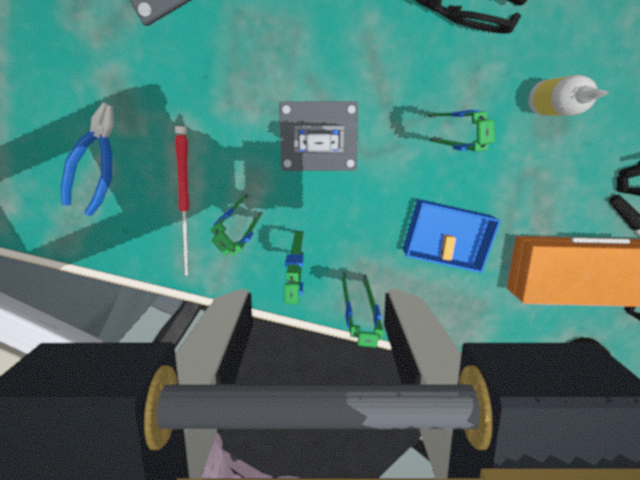

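View pics/a20_scene.png

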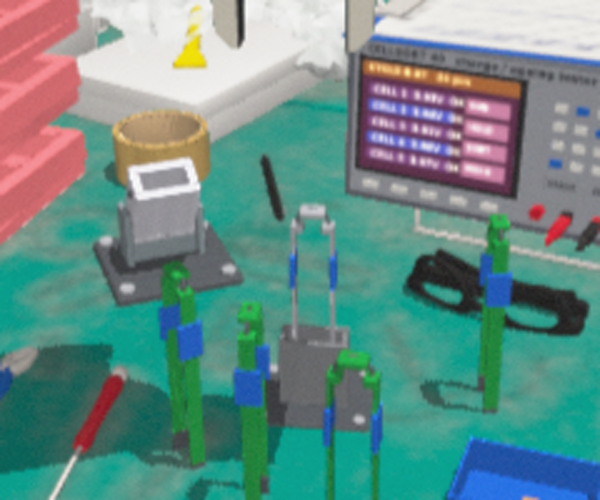

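```bash
python3 - <<'E'
from plant import env
from h import *
m=env.camera_model("top");p,d=env.camera("top");d0=np.load("pics/top0.npy")
for dd in (d0,d):
    a=[(atdepth(m,u,v,dd[v,u])[2],u,v) for u in range(315,350) for v in range(240,275) if dd[v,u]>0]
    z,u,v=max(a);print(z.round(4),u,v,atdepth(m,u,v,dd[v,u]).round(4))
print(env.sense()["time"]);env.close_job()
E
```

```text
0.1518 333 250 [ 0.5098 -0.2716  0.1518]
0.6945 347 241 [ 0.4467 -0.262   0.6945]
23.3
the job is handed in; nothing more can be done
```

The job is done and handed in at about 23.3 s of the 58 s allowed. The brass block is in the blue bin and the bare steel tongs stand upright in their holder.

- **Reaching the chute:** The interface cannot tilt the tool. I held the tongs loosely and swung them to about 32° against the holder's rim, then slid them down the chute over the block.
- **Gripping and placing the block:** I squeezed at 28 N. The pads stopped at 26.4 mm, which matched the block being between the jaws. I drew it out along the chute and released it just above the bin floor.
- **Returning the tongs:** I swung them back to vertical against the outside of the holder and lowered them until the tips pressed on the floor (4.7 N). I then let go and backed off.

**Final checks:** The last wrist and scene pictures show:
- the block lying in the bin;
- the tongs upright in the socket;
- the chute mouth empty;
- the glue, spectacles, cutters and green look-alike tongs apparently where they were, judged by eye rather than measured.

**What did not go to plan:**
- The tongs sat about 3–4 mm off nominal in the grip and their tilt had grown to about 37° by the time they came back. I allowed for both when returning them.
- The last height check on the bow, from the top camera, gave no usable reading because the arm was in the way (it read 0.69 m). That the tips are on the holder floor rests on the contact force and the scene picture.

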